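# Sterilise the used spatulas and put them away

### The job

Start the bench steriliser by pulling its sprung orange knob all the way out to its stop, then let it go so that it springs back home. Then, one spatula at a time in the order blue, yellow, red, green (some may be missing), hold each used spatula by the handle, dip its steel tip briefly into the steriliser's open well so that the tip is clearly below the rim, and lay it flat in the rack slot of its own colour, either way round. Once the last one has been dipped, pull the knob out to its stop and let it go once more to switch the steriliser off. Leave the bottle, the tip box and the tube rack where they stand, and finish with every spatula lying flat inside its own slot and the knob home.

Things in the scene. Friction and masses are not known exactly. Their poses are not given: they have to be found in the camera images.
- knob (a joint): slide of the steriliser's orange pull knob (m): 0 = home (in), 0.035 = pulled out to its stop; a spring pulls it back in with 4 N at home to 7.5 N at the stop
- knob_grip (a point): centre of the orange knob, a block 24 mm long (along the pull), 20 mm wide and 30 mm high, 29 mm above the bench. It stands in front of the steriliser, its centre 42 mm off the housing's face when home. Axes are the steriliser's: it is pulled out along its own -x; the 20 mm width lies along its y; z up. The housing behind it is 40 mm high
- steriliser: bench instrument steriliser, fixed: white housing 170 (x) x 110 (y) x 40 mm high with a dark steel open cup, the well, on top. Origin: centre of its underside, on the bench. Its front with the orange knob faces its own -x
- well_rim (a point): centre of the well's mouth, at rim height, 85 mm above the bench. The well is round: inner diameter 82 mm, outer 92 mm, inner depth 39 mm
- mat: blue work mat 240 x 330 x 3 mm, fixed on the bench, on which the used tools lie. Origin: centre of its underside
- rack: aluminium base plate 230 (x) x 304 (y) x 4 mm, fixed on the bench, carrying four slots side by side, 72 mm apart. Origin: centre of its underside
- tool_blue: blue-handled spatula, 180 mm long, 70 g, lying flat, any side up. Origin: mid-length, on its long axis, 10 mm above what it lies on. x axis: along it towards the steel tip. Handle (blue, white band, 20 x 20 mm square) from x = -90 to +10 mm, then an 8 mm steel shaft and a paddle 24 x 14 x 5 mm, on the same axis, ending at x = +90 mm. Centre of mass about x = -22 mm. May be absent
- tip_blue (a point): end of the blue spatula's steel paddle, at x = +90 mm on its long axis
- slot_blue: storage slot of the blue spatula: shallow open tray, white with blue floor and ends, outer 218 (x) x 70 (y) x 10 mm high, walls 4 mm, floor 4 mm thick. Fixed on the rack. Origin: centre of its underside. The spatula lies along its x, either way round
- tool_yellow: yellow-handled spatula, 180 mm long, 70 g, lying flat, any side up. Origin: mid-length, on its long axis, 10 mm above what it lies on. x axis: along it towards the steel tip. Handle (yellow, white band, 20 x 20 mm square) from x = -90 to +10 mm, then an 8 mm steel shaft and a paddle 24 x 14 x 5 mm, on the same axis, ending at x = +90 mm. Centre of mass about x = -22 mm. May be absent
- tip_yellow (a point): end of the yellow spatula's steel paddle, at x = +90 mm on its long axis
- slot_yellow: storage slot of the yellow spatula: shallow open tray, white with yellow floor and ends, outer 218 (x) x 70 (y) x 10 mm high, walls 4 mm, floor 4 mm thick. Fixed on the rack. Origin: centre of its underside. The spatula lies along its x, either way round
- tool_red: red-handled spatula, 180 mm long, 70 g, lying flat, any side up. Origin: mid-length, on its long axis, 10 mm above what it lies on. x axis: along it towards the steel tip. Handle (red, white band, 20 x 20 mm square) from x = -90 to +10 mm, then an 8 mm steel shaft and a paddle 24 x 14 x 5 mm, on the same axis, ending at x = +90 mm. Centre of mass about x = -22 mm. May be absent
- tip_red (a point): end of the red spatula's steel paddle, at x = +90 mm on its long axis
- slot_red: storage slot of the red spatula: shallow open tray, white with red floor and ends, outer 218 (x) x 70 (y) x 10 mm high, walls 4 mm, floor 4 mm thick. Fixed on the rack. Origin: centre of its underside. The spatula lies along its x, either way round
- tool_green: green-handled spatula, 180 mm long, 70 g, lying flat, any side up. Origin: mid-length, on its long axis, 10 mm above what it lies on. x axis: along it towards the steel tip. Handle (green, white band, 20 x 20 mm square) from x = -90 to +10 mm, then an 8 mm steel shaft and a paddle 24 x 14 x 5 mm, on the same axis, ending at x = +90 mm. Centre of mass about x = -22 mm. May be absent
- tip_green (a point): end of the green spatula's steel paddle, at x = +90 mm on its long axis
- slot_green: storage slot of the green spatula: shallow open tray, white with green floor and ends, outer 218 (x) x 70 (y) x 10 mm high, walls 4 mm, floor 4 mm thick. Fixed on the rack. Origin: centre of its underside. The spatula lies along its x, either way round
- bottle: amber bottle, 60 mm across, 150 mm high, a bystander. Origin: centre of its underside
- tipbox: orange box of pipette tips, 85 x 125 x 58 mm, a bystander. Origin: centre of its underside
- tubes: white rack of tubes with blue caps, 75 x 200 x 102 mm, a bystander. Origin: centre of its underside

How it is judged:
By the outcome, as a careful person would: the job done as asked, in the order asked, and still so for the second after the job is handed in, with the robot touching nothing.
Of tool_blue, tool_yellow, tool_red, tool_green only 3 to 4 are there at a start; the rules pass over those that are not, and their reading is None.
At some moment in a run one of tool_blue, tool_yellow, tool_red, tool_green may be knocked a few centimetres aside while the robot is not near it.
It also fails if it takes over 210 s, if anything falls off the work surface, if the arm or the gripper's body presses on something with over 40 N, if the wrist force passes 120 N, or if a joint passes its speed limit or range.

### The arm

A 7-joint arm with a two-finger parallel gripper is mounted at the origin on the work surface. World frame = base frame: x ahead of the robot, y to its left, z up, the work surface at z = 0. Lengths are in m, angles in degrees, forces in N, time in s.
With the tool pointing down it reaches from about 0.35 to 0.9 m from the base axis. Payload 8.1 kg.
Tool frame: the origin (TCP) lies between the finger pads; the fingertips stand 8 mm ahead of it and the grasp point (between the pads) lies 11 mm behind it; z points along the fingers, y is the direction in which the jaws open and shut (so a half turn about z gives the same grasp; the last joint's range is limited). The gripper opens to 92 mm and grips with 3 to 60 N. Pads are 19 mm wide; open, the fingers measure 130 mm over their backs; the gripper's body (75 mm by 190 mm) begins 47 mm behind the grasp point.
Start: joints at [60.355, 24.895, 1.432, 90.138, -0.665, 64.973, -4.303], TCP at [0.252, -0.572, 0.235] pointing down, gripper open.
Joint ranges: [-149.89, 149.89], [-25.12, 119.58], [-72.63, 75.52], [4.76, 147.25], [-75.54, 255.54], [6.69, 114.76], [-157.13, 157.13]. Speed limits (degrees/s): [127.2, 127.2, 172.46, 172.46, 180, 180, 180].

### API

Orientations are given as [roll, pitch, yaw] about the fixed x, y, z axes, in that order (R = Rz(yaw) Ry(pitch) Rx(roll)).
In Python, from rig import * gives the robot as it stands.
- The arm moves only by the tool jog_arm, never from a script. Its argument "commands" is a list of rows, each an object with "grip": the closure in counts, from 0 (fully open) to 255 (shut); "offset": the shift along the tool's x, y, z in mm, a list of three; "twist": the turn, a rotation vector about the tool's x, y, z in degrees, a list of three. A call has 1 to 5 rows; each row is the pose to reach, as a shift and turn from the pose commanded when the call began, along the tool's axes at that moment; what a row does not reach only later rows make up. A row lasts 1/8 s, in which the tool goes at most 62.5 mm and 10.7 degrees, less where a joint would pass 70% of its speed; a pose out of reach is approached as far as the arm can. A call with a gripper value outside its range is refused whole. The fingers move at their own pace and stop on an object; "squeeze" is the grip in N (left out, the last holds). Time passes only in rows, so rows that repeat a pose let the fingers close. It gives the time, the measured TCP pose, the force and the opening at its end, in the units of the state.
- read_state(): the state, without advancing time (a new reading comes with each control period).
- grab_frame(name): name is "scene" or "top" or "wrist"; returns a dict with "image" (384x512x3 uint8, blue, green, red), "range_z" (384x512 float32, m along the optical axis (not along the pixel's ray), 0 where there is no reading), "intrinsics" (3x3 intrinsics, pixels), "k1" (the pictures are not rectified: a ray, as slopes to the right and down, at radius r is drawn at 1 + k1 r^2 times it, then the intrinsics apply), "world_from_camera" (4x4, takes a point from camera to world coordinates); the wrist camera has in their place "tool_from_camera" (4x4, takes a point from camera to tool coordinates, whose origin is the TCP and whose axes are the flange's). Camera axes: x right, y down, z forward; pixel columns grow to the right and rows downward; lengths in m; the calibration is good to about 2 mm. A picture is of the moment at which its call begins: read the wrist's pose just before it.
- sign_off(): hands the job in, once; it reports no verdict.
The state is a dict: "time_s": time; "joints": joint angles; "qd": joint speeds; "effort": joint torques, N m; "ee_pos": TCP position; "orientation": TCP orientation; "contact_force": force on the tool from outside, world axes, zero at the start; "wrist_torque": the same for the moment, N m; "finger_gap": opening from 0.0 (shut) to 1.0 (fully open).
Only numpy, scipy, OpenCV 4.12 (cv2) and the standard library are available. Lean on these libraries where they do the work, as an engineer would, in place of code of your own. Each camera call takes 0.05 s, during which the arm holds its last target.

## Working session

There is one attempt and no reset: what is moved stays moved. The work goes in short steps, Python scripts to look and compute and a tool call to move; the robot and the scene stay as the last step left them, time stands still between calls to the robot, and variables do not carry over. Pictures are saved under pics/ and viewed, and the job is handed in when it is done.

Besides the shell and the picture viewer there is one more tool, called after ">>>" as a command line: name --argument value ..., lists and objects as JSON in quotes. jog_arm: Moves the arm, as the interface text tells. Its arguments: {"type":"object","properties":{"commands":{"type":"array"},"squeeze":{"type":"number"}},"required":["commands"]}

```bash
mkdir -p pics; ls
python3 - <<'E'
from rig import *
import cv2
print(read_state())
for n in ["scene","top","wrist"]:
    f=grab_frame(n); cv2.imwrite(f"pics/{n}0.png",f["image"])
    print(n,f["intrinsics"],f["k1"],f.get("world_from_camera",f.get("tool_from_camera")))
E
```

```text
pics
{'time_s': 0.0, 'joints': array([60.35564316, 24.93774329,  1.42916547, 90.18742897, -0.66446588,
       64.97252928, -4.30345246]), 'qd': array([-0.11823273,  0.02757249,  0.09697615, -0.03892736,  0.12674947,
        0.06389189, -0.02168006]), 'effort': array([-2.02060750e-03, -6.67865539e+01,  9.84020345e-01, -3.14465475e+01,
       -6.04457804e-02,  4.25900705e-02,  1.36450003e-04]), 'ee_pos': array([ 0.25164522, -0.57157537,  0.2339419 ]), 'orientation': array([-1.79910918e+02,  7.60422799e-03,  2.37628889e+01]), 'contact_force': array([ 0.17628225, -1.12512145,  0.09999786]), 'wrist_torque': array([-0.01324362, -0.01137719, -0.00888636]), 'finger_gap': 1.0035082253833643}
scene [[370.1289941    0.         253.59018783]
 [  0.         370.1289941  196.15765374]
 [  0.           0.           1.        ]] 0.037460144746641576 [[ 2.82613380e-01  7.37501145e-01 -6.13369170e-01  1.26843497e+00]
 [ 9.59233415e-01 -2.16641816e-01  1.81487130e-01 -2.07157917e-01]
 [ 9.65555154e-04 -6.39654895e-01 -7.68661618e-01  8.93867358e-01]
 [ 0.00000000e+00  0.00000000e+00  0.00000000e+00  1.
[... 159 characters left out ...]
7542311 [[-1.42624126e-03 -9.88470413e-01  1.51407422e-01  4.51382034e-01]
 [-9.99847035e-01 -1.22974940e-03 -1.74469254e-02 -8.94264342e-03]
 [ 1.74319628e-02 -1.51409146e-01 -9.88317458e-01  1.22993038e+00]
 [ 0.00000000e+00  0.00000000e+00  0.00000000e+00  1.00000000e+00]]
wrist [[296.54077108   0.         250.88213711]
 [  0.         296.54077108 194.19552405]
 [  0.           0.           1.        ]] -0.059847840959057874 [[ 2.78747036e-04 -9.69804051e-01 -2.43885269e-01  6.47881892e-02]
 [ 9.99999798e-01  1.31076059e-04  6.21722204e-04  1.19889211e-04]
 [-5.70981192e-04 -2.43885393e-01  9.69803892e-01 -1.50400058e-01]
 [ 0.00000000e+00  0.00000000e+00  0.00000000e+00  1.00000000e+00]]
```

View pics/top0.png

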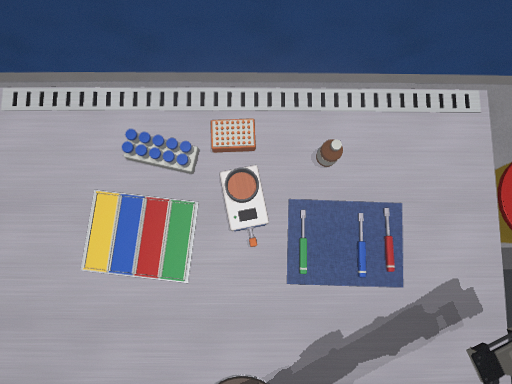

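View pics/scene0.png

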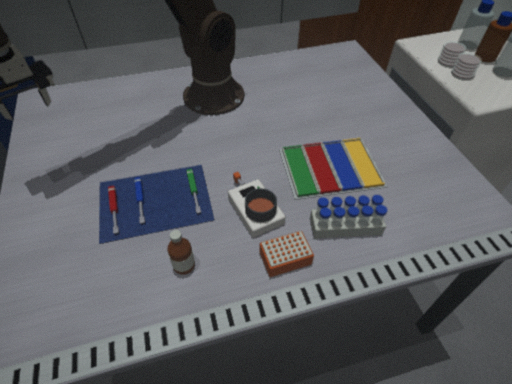

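View pics/wrist0.png

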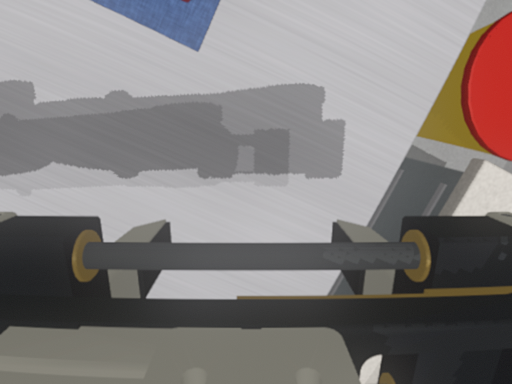

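The top view shows green, blue and red spatulas on the mat, at about px (303,242), (362,244) and (389,240). Yellow is absent. The knob is at (253,241), the well at (242,185) and the slots at x 100-180. Next I measure these.

```bash
cat > h.py <<'E'
from rig import *
import numpy as np, cv2
from scipy.spatial.transform import Rotation as R
def und(f,uv):
    K=f["intrinsics"];uv=np.atleast_2d(uv).astype(float)
    d=np.array([(uv[:,0]-K[0,2])/K[0,0],(uv[:,1]-K[1,2])/K[1,1]]).T
    x=d.copy()
    for _ in range(20): x=d/(1+f["k1"]*(x**2).sum(1,keepdims=True))
    return x
def wfc(f,st=None):
    if "world_from_camera" in f: return f["world_from_camera"]
    T=np.eye(4);T[:3,:3]=R.from_euler('xyz',st["orientation"],degrees=True).as_matrix();T[:3,3]=st["ee_pos"]
    return T@f["tool_from_camera"]
def plane(f,uv,z,st=None):
    T=wfc(f,st);x=und(f,uv);d=np.c_[x,np.ones(len(x))]@T[:3,:3].T;o=T[:3,3]
    return o+d*((z-o[2])/d[:,2])[:,None]
def proj(f,P,st=None):
    T=wfc(f,st);p=(np.atleast_2d(P)-T[:3,3])@T[:3,:3];s=p[:,:2]/p[:,2:]
    s=s*(1+f["k1"]*(s**2).sum(1,keepdims=True));K=f["intrinsics"]
    return s*[K[0,0],K[1,1]]+[K[0,2],K[1,2]]
def hsv(f): return cv2.cvtColor(f["image"],cv2.COLOR_BGR2HSV)
def cmask(f,c,smin=140,vmin=60):
    h=hsv(f);H,S,V=h[...,0].astype(int),h[...,1],h[...,2]
    rng={'blue':(105,125),'yellow':(20,34),'red':(174,184),'green':(50,80),'orange':(5,14)}[c]
    hh=np.where(H<5,H+180,H) if c=='red' else H
    return (((hh>=rng[0])&(hh<=rng[1])&(S>=smin)&(V>=vmin))*255).astype(np.uint8)
def blobs(m,amin=15):
    n,l,s,c=cv2.connectedComponentsWithStats(m)
    return [(s[i,4],c[i],s[i,:4],(l==i)) for i in range(1,n) if s[i,4]>=amin]
E
python3 - <<'E'
from h import *
f=grab_frame("top")
h=hsv(f)
for p in [(303,250),(362,250),(390,250),(253,241),(345,220),(350,245),(100,230),(128,235),(153,235),(180,240),(242,185)]: print(p,h[p[1],p[0]],f["range_z"][p[1],p[0]])
for c in ['blue','yellow','red','green','orange']:
    for a,ce,bb,_ in blobs(cmask(f,c)): print(c,a,ce.round(1),bb)
E
```

```text
(303, 250) [ 68 127 156] 1.198327
(362, 250) [111 171 182] 1.2016003
(390, 250) [179 168 176] 1.1981287
(253, 241) [ 10 158 206] 1.1748315
(345, 220) [112 111 126] 1.2336755
(350, 245) [112 116 125] 1.2171957
(100, 230) [ 24 167 227] 1.2124579
(128, 235) [111 172 185] 1.2133018
(153, 235) [  0 173 180] 1.209377
(180, 240) [ 68 127 157] 1.2137543
(242, 185) [  8 123 185] 1.1996695
blue 36720 [257.2  35.4] [  0   0 512  75]
blue 90 [130.7 134.2] [126 129  11  11]
blue 92 [144.2 137.2] [139 132  11  11]
blue 90 [157.8 140.3] [153 135  11  11]
blue 89 [171.5 143.3] [166 138  11  11]
blue 90 [127.2 146.9] [122 142  11  11]
blue 86 [185.2 146.4] [180 142  11  10]
blue 93 [140.9 149.9] [136 145  11  11]
blue 90 [154.5 152.9] [149 148  12  11]
blue 92 [168.2 156. ] [163 151  11  11]
blue 92 [182.  158.9] [177 154  11  11]
blue 1566 [126.3 234.7] [109 196  35  79]
blue 229 [361.5 255.6] [358 241   8  30]
blue 28 [362.  274.5] [358 273   8   4]
yellow 93 [499.5 172.9] [496 164  13  23]
yellow 1575 [101.  231.3] [ 84 192  35  80]
yellow 223 [504.7 230.7] [499 211  13  32]
red 648 [505.8 195.2] [498 163  14  66]
red 1591 [151.8 237.3] [135 198  34  80]
red 202 [389.2 250.2] [385 236   9  29]
red 23 [390.3 269.3] [387 268   7   4]
orange 20 [254.  133.5] [254 124   1  20]
orange 73 [229.9 146.4] [212 138  43  11]
orange 49 [252.8 241.8] [250 238   7   9]
```

```bash
cat > m.py <<'E'
from h import *
def tools(f,st=None,region=None,zt=0.023):
    out={}
    for c in ['blue','red','green']:
        m=cmask(f,c,100 if c=='green' else 140)
        if region is not None:
            x0,y0,x1,y1=region; k=np.zeros_like(m);k[y0:y1,x0:x1]=255;m&=k
        m=cv2.morphologyEx(m,cv2.MORPH_CLOSE,np.ones((7,3),np.uint8))
        b=blobs(m,60)
        if not b: continue
        a,ce,bb,l=max(b,key=lambda t:t[0])
        r=cv2.minAreaRect(cv2.findContours(l.astype(np.uint8),0,1)[0][0])
        box=plane(f,cv2.boxPoints(r),zt,st)[:,:2]
        w=np.linalg.norm(box[0]-box[1]),np.linalg.norm(box[1]-box[2])
        ax=(box[0]-box[1]) if w[0]>w[1] else (box[1]-box[2])
        out[c]=(box.mean(0),np.degrees(np.arctan2(ax[1],ax[0])),w)
        print(c,a,'handle centre',box.mean(0).round(4),'axis deg',round(out[c][1],1),'size',np.round(w,4))
    return out
E
python3 - <<'E'
from m import *
f=grab_frame("top")
tools(f,region=(285,195,405,290))
for c in ['yellow','blue','red','green']:
    m=cmask(f,c,100);m[:,200:]=0;m[:185]=0
    a,ce,bb,l=max(blobs(m),key=lambda t:t[0])
    r=cv2.minAreaRect(cv2.findContours(l.astype(np.uint8),0,1)[0][0])
    box=plane(f,cv2.boxPoints(r),0.010)[:,:2]
    e=[box[i]-box[i-1] for i in range(2)]; e=max(e,key=np.linalg.norm)
    print(c,'slot',box.mean(0).round(4),plane(f,ce,.009)[0].round(4),np.degrees(np.arctan2(e[1],e[0])).round(2),np.linalg.norm(e).round(3))
h=hsv(f); m=((h[...,1]<25)&(h[...,2]>205)).astype(np.uint8)*255
print('white',[(a,c.round(),b) for a,c,b,_ in blobs(m,80)])
print('knob',plane(f,[252.8,241.8],.044))
im=cv2.resize(f["image"][110:270,200:360],None,fx=4.9,fy=3.7*1.0)
cv2.imwrite('pics/crop1.png',cv2.resize(f["image"][155:255,205:285],None,fx=6,fy=6,interpolation=cv2.INTER_CUBIC))
E
```

```text
blue 281 handle centre [ 0.4404 -0.333 ] axis deg -2.2 size [0.0198 0.0964]
red 252 handle centre [ 0.4539 -0.4117] axis deg 1.2 size [0.0205 0.0976]
green 250 handle centre [ 0.4492 -0.1697] axis deg -1.1 size [0.0168 0.0961]
yellow slot [0.5193 0.3979] [0.5163 0.3965 0.009 ] -5.9 0.223
blue slot [0.5106 0.3257] [0.5084 0.3253 0.009 ] -6.39 0.223
red slot [0.5021 0.2537] [0.4998 0.2534 0.009 ] -6.14 0.223
green slot [0.4932 0.182 ] [0.4914 0.1815 0.009 ] -5.89 0.22
white [(np.int32(984), array([246., 206.]), array([221, 166,  47,  64], dtype=int32)), (np.int32(85), array([189., 260.]), array([184, 232,  10,  51], dtype=int32))]
knob [[ 0.48633785 -0.03010462  0.044     ]]
```

View pics/crop1.png

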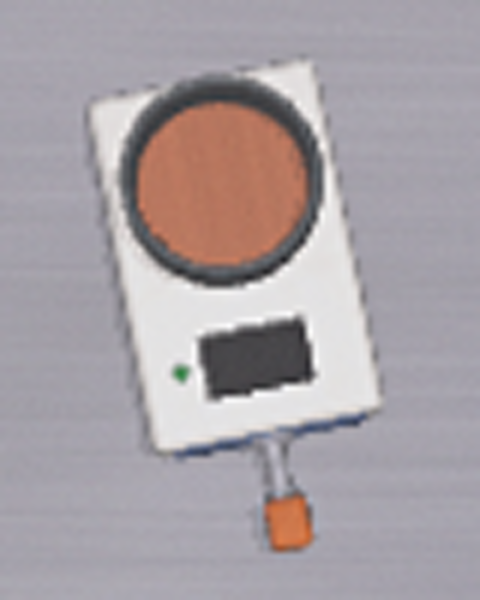

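Run:
```python
from m import *
f=grab_frame("top")
P=plane(f,[(220,171.7),(256.7,165),(268.3,223),(231.3,230.3)],.04)[:,:2]
print(P.round(4),P.mean(0)); 
for i in range(4): e=P[i]-P[i-1]; print(np.linalg.norm(e).round(4),np.degrees(np.arctan2(e[1],e[0])).round(1))
print('well',plane(f,[(242,185.2)],.085))
print(f["range_z"][241,253])
print(read_state()["time_s"])
```

```text
[[ 0.6818  0.0615]
 [ 0.7012 -0.0415]
 [ 0.538  -0.073 ]
 [ 0.5179  0.0289]] [ 0.60971725 -0.00601992]
0.1671 11.3
0.1048 -79.3
0.1662 -169.1
0.1039 101.1
well [[ 6.36261443e-01 -5.67824819e-04  8.50000000e-02]]
1.1805533
0.3
```

```bash
cat > go.py <<'E'
import sys
from h import *
# go.py x y z yaw [tilt]: tilt = nose-down pitch of tool x axis
def delta(p,yaw,tilt=0,st=None):
    st=st or read_state()
    Rc=R.from_euler('xyz',st["orientation"],degrees=True)
    Rt=R.from_euler('xyz',[180,tilt,yaw],degrees=True)
    o=Rc.inv().apply(np.array(p)-st["ee_pos"])*1000
    t=np.degrees((Rc.inv()*Rt).as_rotvec())
    print('t',round(st["time_s"],2),'at',st["ee_pos"].round(4),st["orientation"].round(1),'q',st["joints"].round(0),'F',st["contact_force"].round(1),'gap',round(st["finger_gap"]*92,1))
    print('offset',o.round(1),'twist',t.round(1),'rows>=',np.ceil(max(np.linalg.norm(o)/62.5,np.linalg.norm(t)/10.7)))
if __name__=="__main__":
    a=[float(v) for v in sys.argv[1:]]
    delta(a[:3],a[3],a[4] if len(a)>4 else 0)
E
python3 go.py 0.486 -0.030 0.15 11
```

```text
t 0.3 at [ 0.2518 -0.5719  0.2345] [-180.     0.    23.8] q [60. 25.  1. 90. -1. 65. -4.] F [-0.9  0.6 -0.1] gap 92.1
offset [ 432.7 -401.5   84.7] twist [-0.   0.  12.8] rows>= 10.0
```

>>> jog_arm --commands '[{"grip": 80, "offset": [216, -200, 20], "twist": [0, 0, 6]}, {"grip": 80, "offset": [216, -200, 20], "twist": [0, 0, 6]}, {"grip": 80, "offset": [216, -200, 20], "twist": [0, 0, 6]}, {"grip": 80, "offset": [216, -200, 20], "twist": [0, 0, 6]}, {"grip": 80, "offset": [216, -200, 20], "twist": [0, 0, 6]}]'

```text
time_s: 0.92
ee_pos: [0.3699, -0.2992, 0.2148]
orientation: [-180.0, -0.0, 17.9]
contact_force: [0.5, -0.5, 0.6]
finger_gap: 0.69
```

```bash
python3 go.py 0.465 -0.035 0.15 11
```

```text
t 0.93 at [ 0.3699 -0.2992  0.2148] [-180.    -0.    17.9] q [ 37.  12.  -5. 112.   1.  56. -41.] F [ 0.5 -0.5  0.6] gap 63.5
offset [ 171.6 -222.2   64.9] twist [-0.  -0.   6.9] rows>= 5.0
```

>>> jog_arm --commands '[{"grip": 120, "offset": [172, -222, 65], "twist": [0, 0, 7]}, {"grip": 120, "offset": [172, -222, 65], "twist": [0, 0, 7]}, {"grip": 120, "offset": [172, -222, 65], "twist": [0, 0, 7]}, {"grip": 120, "offset": [172, -222, 65], "twist": [0, 0, 7]}, {"grip": 120, "offset": [172, -222, 65], "twist": [0, 0, 7]}]'

```text
time_s: 1.55
ee_pos: [0.4656, -0.0349, 0.1494]
orientation: [-180.0, -0.0, 10.9]
contact_force: [0.9, -0.8, -0.5]
finger_gap: 0.533
```

Run:
```python
from h import *
import go
st=read_state(); f=grab_frame("wrist"); cv2.imwrite("pics/w1.png",f["image"])
for a,c,b,_ in blobs(cmask(f,'orange'),60): print(a,c,b,plane(f,c,.044,st))
go.delta([.486,-.03,.1],11)
```

```text
519 [249.75144509 170.35067437] [240 157  21  27] [[ 0.48709797 -0.03001365  0.044     ]]
t 1.6 at [ 0.4667 -0.0306  0.1488] [-1.798e+02 -1.000e-01  1.110e+01] q [  8.  17. -13. 117.   5.  47. -87.] F [1.6 5.2 0.4] gap 49.1
offset [19.   3.3 48.8] twist [-0.2 -0.1  0.1] rows>= 1.0
```

View pics/w1.png

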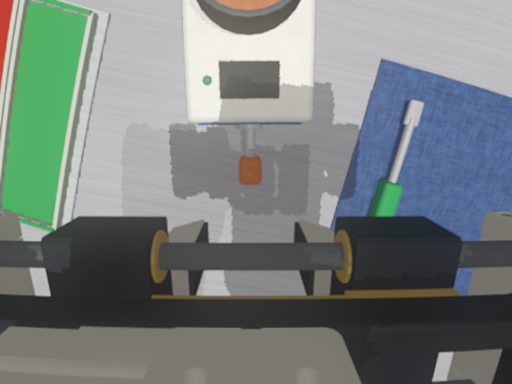

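The wrist view shows the knob between the open fingers at px (250,170), which puts it at (0.487, -0.030). That agrees with the top view, so I descend.

>>> jog_arm --commands '[{"grip": 120, "offset": [20, 0, 50], "twist": [0, 0, 0]}, {"grip": 120, "offset": [20, 0, 95], "twist": [0, 0, 0]}, {"grip": 120, "offset": [20, 0, 126], "twist": [0, 0, 0]}, {"grip": 120, "offset": [20, 0, 126], "twist": [0, 0, 0]}]'

```text
time_s: 2.1
ee_pos: [0.483, -0.0345, 0.0221]
orientation: [-180.0, 0.2, 10.8]
contact_force: [-0.3, -0.1, 0.4]
finger_gap: 0.528
```

```bash
python3 go.py 0.487 -0.030 0.022 11
```

```text
t 2.1 at [ 0.483  -0.0345  0.0221] [-180.     0.2   10.8] q [  6.  30. -10. 121.  10.  30. -91.] F [-0.3 -0.1  0.4] gap 48.5
offset [ 4.7 -3.7  0.1] twist [-0.   0.2 -0.2] rows>= 1.0
```

>>> jog_arm --commands '[{"grip": 120, "offset": [4, -4, 0], "twist": [0, 0, 0]}, {"grip": 180, "offset": [4, -4, 0], "twist": [0, 0, 0]}, {"grip": 230, "offset": [4, -4, 0], "twist": [0, 0, 0]}, {"grip": 255, "offset": [4, -4, 0], "twist": [0, 0, 0]}, {"grip": 255, "offset": [4, -4, 0], "twist": [0, 0, 0]}]' --squeeze 40

```text
time_s: 2.72
ee_pos: [0.488, -0.0295, 0.0241]
orientation: [180.0, -0.0, 10.8]
contact_force: [-1.3, 0.6, 6.7]
finger_gap: 0.214
```

>>> jog_arm --commands '[{"grip": 255, "offset": [0, 0, 0], "twist": [0, 0, 0]}, {"grip": 255, "offset": [0, 0, 0], "twist": [0, 0, 0]}]'

```text
time_s: 2.98
ee_pos: [0.488, -0.0295, 0.0241]
orientation: [180.0, -0.0, 10.8]
contact_force: [-1.4, 0.1, 7.2]
finger_gap: 0.217
```

>>> jog_arm --commands '[{"grip": 255, "offset": [-12, 0, 0], "twist": [0, 0, 0]}, {"grip": 255, "offset": [-24, 0, 0], "twist": [0, 0, 0]}, {"grip": 255, "offset": [-33, 0, 0], "twist": [0, 0, 0]}, {"grip": 255, "offset": [-33, 0, 0], "twist": [0, 0, 0]}, {"grip": 255, "offset": [-33, 0, 0], "twist": [0, 0, 0]}]'

```text
time_s: 3.6
ee_pos: [0.4578, -0.0356, 0.0242]
orientation: [180.0, -0.3, 10.8]
contact_force: [6.6, 1.0, -4.1]
finger_gap: 0.215
```

```bash
python3 go.py 0.4537 -0.0362 0.024 10.8
```

```text
t 3.6 at [ 0.4578 -0.0356  0.0242] [180.   -0.3  10.8] q [  6.  28. -10. 124.  10.  28. -92.] F [ 6.6  1.  -4.1] gap 19.8
offset [-4.1 -0.2  0.2] twist [ 0.  -0.3 -0. ] rows>= 1.0
```

>>> jog_arm --commands '[{"grip": 255, "offset": [-3, 0, 0], "twist": [0, 0, 0]}, {"grip": 255, "offset": [-5, 0, 0], "twist": [0, 0, 0]}, {"grip": 255, "offset": [-7, 0, 0], "twist": [0, 0, 0]}, {"grip": 255, "offset": [-7, 0, 0], "twist": [0, 0, 0]}]'

```text
time_s: 4.1
ee_pos: [0.4536, -0.0364, 0.0243]
orientation: [180.0, -0.5, 10.8]
contact_force: [14.7, 2.1, -15.3]
finger_gap: 0.212
```

Run:
```python
from h import *
import go
st=read_state(); f=grab_frame("wrist"); cv2.imwrite("pics/w2.png",f["image"])
go.delta([.487,-.03,.1],11)
```

```text
t 4.15 at [ 0.4537 -0.0364  0.0243] [180.   -0.5  10.8] q [  6.  28. -10. 125.  10.  27. -92.] F [ 15.9   2.1 -15.3] gap 19.8
offset [ 34.6  -0.  -75.4] twist [ 0.  -0.5 -0.2] rows>= 2.0
```

View pics/w2.png

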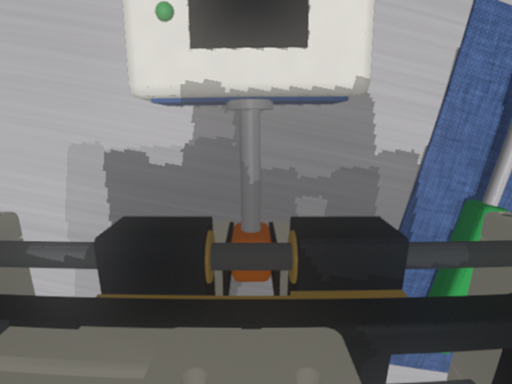

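Travel is 35.0 mm and the force rose to 16 N against a 7.5 N spring, so the knob is at its stop. Releasing now.

>>> jog_arm --commands '[{"grip": 255, "offset": [-1, 0, 0], "twist": [0, 0, 0]}, {"grip": 120, "offset": [-1, 0, 0], "twist": [0, 0, 0]}, {"grip": 120, "offset": [-1, 0, 0], "twist": [0, 0, 0]}, {"grip": 120, "offset": [-1, 0, 0], "twist": [0, 0, 0]}, {"grip": 120, "offset": [0, 0, -62], "twist": [0, 0, 0]}]' --squeeze 30

```text
time_s: 4.78
ee_pos: [0.4453, -0.0372, 0.0829]
orientation: [-179.9, 0.5, 10.8]
contact_force: [0.9, -0.7, 0.9]
finger_gap: 0.526
```

>>> jog_arm --commands '[{"grip": 120, "offset": [-10, 0, -60], "twist": [0, 0, 0]}, {"grip": 100, "offset": [-20, 0, -100], "twist": [0, 0, 0]}]'

```text
time_s: 5.03
ee_pos: [0.4289, -0.0409, 0.1882]
orientation: [180.0, -0.1, 10.8]
contact_force: [0.5, -0.6, -0.5]
finger_gap: 0.586
```

Run:
```python
from m import *
import go
st=read_state(); f=grab_frame("wrist"); cv2.imwrite("pics/w3.png",f["image"])
for a,c,b,_ in blobs(cmask(f,'orange'),60): print(a,c,b,plane(f,c,.044,st))
t=grab_frame("top"); tools(t,region=(285,195,405,290))
go.delta([.43,-.333,.16],-2.2)
```

```text
386 [250.65025907 127.35751295] [242 116  18  23] [[ 0.48592563 -0.03024172  0.044     ]]
blue 280 handle centre [ 0.4404 -0.333 ] axis deg -2.2 size [0.0198 0.0964]
red 249 handle centre [ 0.4539 -0.4118] axis deg 1.2 size [0.0203 0.0976]
green 137 handle centre [ 0.4506 -0.1697] axis deg -1.1 size [0.0168 0.0934]
t 5.12 at [ 0.4301 -0.0412  0.1895] [179.9  -0.3  10.7] q [ 11.  11. -15. 118.   4.  51. -85.] F [ 0.4 -0.  -1. ] gap 55.3
offset [-54.6 286.7  29.8] twist [ 0.1 -0.4 12.9] rows>= 5.0
```

>>> jog_arm --commands '[{"grip": 100, "offset": [-60, 287, 20], "twist": [0, 0, 13]}, {"grip": 100, "offset": [-60, 287, 20], "twist": [0, 0, 13]}, {"grip": 100, "offset": [-60, 287, 20], "twist": [0, 0, 13]}, {"grip": 100, "offset": [-60, 287, 20], "twist": [0, 0, 13]}, {"grip": 100, "offset": [-60, 287, 20], "twist": [0, 0, 13]}]'

```text
time_s: 5.75
ee_pos: [0.4222, -0.3368, 0.1644]
orientation: [180.0, 0.1, -2.4]
contact_force: [-0.2, 0.5, 0.6]
finger_gap: 0.608
```

>>> jog_arm --commands '[{"grip": 100, "offset": [0, 0, 0], "twist": [0, 0, 0]}]'

```text
time_s: 5.88
ee_pos: [0.4217, -0.3376, 0.1641]
orientation: [180.0, 0.1, -2.6]
contact_force: [-0.3, 0.4, -0.1]
finger_gap: 0.609
```

Run:
```python
from m import *
import go
st=read_state(); f=grab_frame("wrist"); cv2.imwrite("pics/w4.png",f["image"])
tools(f,st)
go.delta([.445,-.333,.08],-2.2)
```

```text
blue 1669 handle centre [ 0.4482 -0.3354] axis deg -1.0 size [0.0201 0.0804]
red 1771 handle centre [ 0.463 -0.413] axis deg -179.8 size [0.0793 0.02  ]
green 2187 handle centre [ 0.4489 -0.175 ] axis deg -1.0 size [0.0257 0.0981]
t 5.92 at [ 0.4223 -0.335   0.1642] [-1.8e+02  1.0e-01 -2.4e+00] q [ 35.  21.  -3. 107.   1.  52. -61.] F [-0.3  0.7  0.1] gap 55.9
offset [22.7 -2.9 84.2] twist [-0.   0.1 -0.2] rows>= 2.0
```

View pics/w4.png

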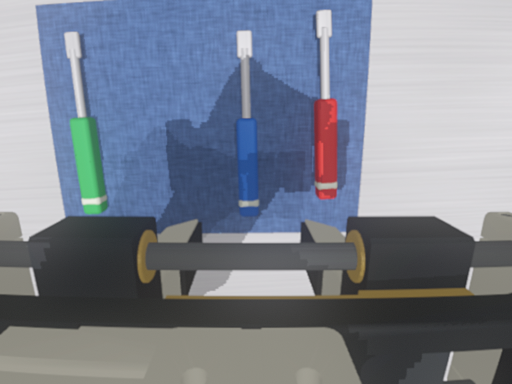

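The blue handle lies between the jaws at px (247,165), with red clear to the right at px (326,150). I descend and grip.

>>> jog_arm --commands '[{"grip": 100, "offset": [21, 0, 50], "twist": [0, 0, -1]}, {"grip": 100, "offset": [21, 0, 100], "twist": [0, 0, -1]}, {"grip": 100, "offset": [21, 0, 146], "twist": [0, 0, -1]}, {"grip": 100, "offset": [21, 0, 146], "twist": [0, 0, -1]}, {"grip": 100, "offset": [21, 0, 146], "twist": [0, 0, -1]}]'

```text
time_s: 6.55
ee_pos: [0.4454, -0.3343, 0.021]
orientation: [180.0, -0.1, -1.2]
contact_force: [-0.5, -0.3, 0.5]
finger_gap: 0.605
```

```bash
python3 go.py 0.443 -0.335 0.019 -1.5
```

```text
t 6.55 at [ 0.4454 -0.3343  0.021 ] [ 1.8e+02 -1.0e-01 -1.2e+00] q [ 33.  34.  -3. 111.   3.  35. -62.] F [-0.5 -0.3  0.5] gap 55.7
offset [-2.4  0.7  2. ] twist [ 0.  -0.1  0.3] rows>= 1.0
```

>>> jog_arm --commands '[{"grip": 100, "offset": [0, 0, 3], "twist": [0, 0, 0]}, {"grip": 255, "offset": [0, 0, 3], "twist": [0, 0, 0]}, {"grip": 255, "offset": [0, 0, 3], "twist": [0, 0, 0]}, {"grip": 255, "offset": [0, 0, 3], "twist": [0, 0, 0]}, {"grip": 255, "offset": [0, 0, 3], "twist": [0, 0, 0]}]' --squeeze 35

```text
time_s: 7.18
ee_pos: [0.4446, -0.3349, 0.0168]
orientation: [180.0, -0.0, -1.2]
contact_force: [0.5, -1.3, 1.1]
finger_gap: 0.226
```

>>> jog_arm --commands '[{"grip": 255, "offset": [0, 0, 0], "twist": [0, 0, 0]}, {"grip": 255, "offset": [0, 0, -60], "twist": [0, 0, 0]}, {"grip": 255, "offset": [0, 0, -120], "twist": [0, 0, 0]}, {"grip": 255, "offset": [0, 0, -180], "twist": [0, 0, 0]}, {"grip": 255, "offset": [0, 0, -180], "twist": [0, 0, 0]}]'

```text
time_s: 7.8
ee_pos: [0.447, -0.3364, 0.2016]
orientation: [179.7, -0.4, -1.2]
contact_force: [-0.0, 0.0, -2.0]
finger_gap: 0.219
```

Run:
```python
from m import *
import go
st=read_state(); f=grab_frame("wrist"); cv2.imwrite("pics/w5.png",f["image"])
go.delta([.49,-.03,.22],11)
go.delta([.52,-.02,.20],11,45)
```

```text
t 7.85 at [ 0.4456 -0.3355  0.1988] [179.9  -0.2  -1.2] q [ 34.  21.  -3. 102.   1.  57. -61.] F [-0.3 -0.2 -2.2] gap 19.8
offset [  37.9 -306.3  -21.8] twist [  0.2  -0.2 -12.2] rows>= 5.0
t 7.85 at [ 0.4456 -0.3355  0.1988] [179.9  -0.2  -1.2] q [ 34.  21.  -3. 102.   1.  57. -61.] F [-0.3 -0.2 -2.2] gap 19.8
offset [  67.6 -317.    -1.7] twist [ -4.7 -45.  -11.7] rows>= 6.0
```

View pics/w5.png

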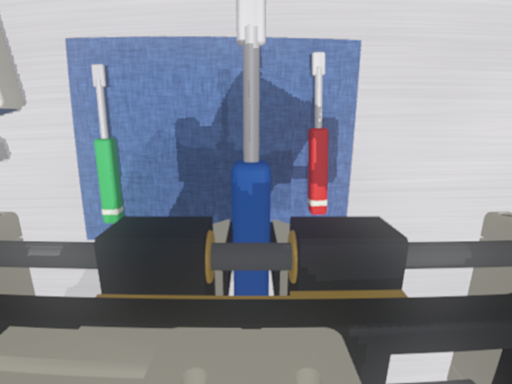

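Blue is held straight along tool x. I traverse to the steriliser and tilt it nose-down.

>>> jog_arm --commands '[{"grip": 255, "offset": [10, -306, -45], "twist": [0, 0, -12]}, {"grip": 255, "offset": [10, -306, -45], "twist": [0, 0, -12]}, {"grip": 255, "offset": [10, -306, -45], "twist": [0, 0, -12]}, {"grip": 255, "offset": [10, -306, -45], "twist": [0, 0, -12]}, {"grip": 255, "offset": [10, -306, -45], "twist": [0, 0, -12]}]'

```text
time_s: 8.48
ee_pos: [0.46, -0.0271, 0.2405]
orientation: [-180.0, 0.1, 10.8]
contact_force: [1.7, -0.3, -0.8]
finger_gap: 0.21
```

>>> jog_arm --commands '[{"grip": 255, "offset": [0, 0, 0], "twist": [0, -10, 0]}, {"grip": 255, "offset": [0, 0, 0], "twist": [0, -20, 0]}, {"grip": 255, "offset": [0, 0, 0], "twist": [0, -30, 0]}, {"grip": 255, "offset": [0, 0, 0], "twist": [0, -40, 0]}, {"grip": 255, "offset": [0, 0, 0], "twist": [0, -45, 0]}]'

```text
time_s: 9.1
ee_pos: [0.4609, -0.0288, 0.2388]
orientation: [-179.9, 45.5, 10.9]
contact_force: [0.0, -0.1, -1.3]
finger_gap: 0.215
```

Run:
```python
from m import *
import go
go.delta([.56,-.015,.24],11,45)
go.delta([.56,-.015,.155],11,45)
f=grab_frame("top"); cv2.imwrite("pics/t6.png",f["image"])
```

```text
t 9.1 at [ 0.4609 -0.0288  0.2388] [-179.9   45.5   10.9] q [  1.  39. -12.  82.   7. 106. -91.] F [ 0.  -0.1 -1.3] gap 19.8
offset [ 69.1   5.1 -72.1] twist [-0.2  0.5 -0.1] rows>= 2.0
t 9.1 at [ 0.4609 -0.0288  0.2388] [-179.9   45.5   10.9] q [  1.  39. -12.  82.   7. 106. -91.] F [ 0.  -0.1 -1.3] gap 19.8
offset [129.8   5.1 -12.6] twist [-0.2  0.5 -0.1] rows>= 3.0
```

View pics/t6.png

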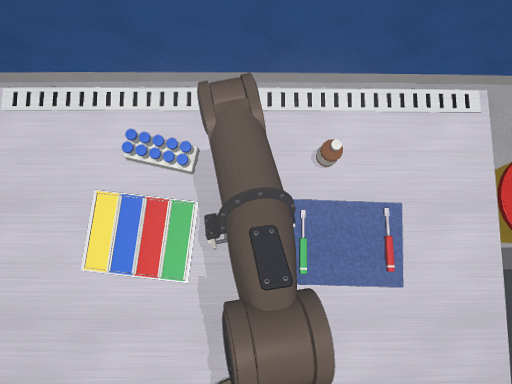

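The top view shows the arm above the steriliser, with the other tools undisturbed. I move over the well and then down.

>>> jog_arm --commands '[{"grip": 255, "offset": [35, 5, -36], "twist": [0, 0, 0]}, {"grip": 255, "offset": [69, 5, -72], "twist": [0, 0, 0]}, {"grip": 255, "offset": [69, 5, -72], "twist": [0, 0, 0]}, {"grip": 255, "offset": [69, 5, -72], "twist": [0, 0, 0]}]'

```text
time_s: 9.65
ee_pos: [0.5594, -0.0155, 0.2429]
orientation: [180.0, 45.1, 10.8]
contact_force: [-0.6, 0.0, -0.3]
finger_gap: 0.213
```

Run:
```python
from m import *
import go
st=read_state()
T=R.from_euler('xyz',st["orientation"],degrees=True)
print('tip',st["ee_pos"]+T.apply([.123,0,.004]))
go.delta([.56,-.015,.155],11,45)
f=grab_frame("wrist"); cv2.imwrite("pics/w7.png",f["image"])
f=grab_frame("scene"); cv2.imwrite("pics/s7.png",cv2.resize(f["image"][120:270,150:350],None,fx=4,fy=4))
```

```text
tip [6.41879175e-01 2.11837373e-04 1.52942864e-01]
t 9.65 at [ 0.5594 -0.0155  0.2429] [180.   45.1  10.8] q [ -4.  47.  -4.  63.   5. 115. -87.] F [-0.6  0.  -0.3] gap 19.6
offset [62.8 -0.4 61.5] twist [-0.2  0.1 -0.2] rows>= 2.0
```

View pics/w7.png

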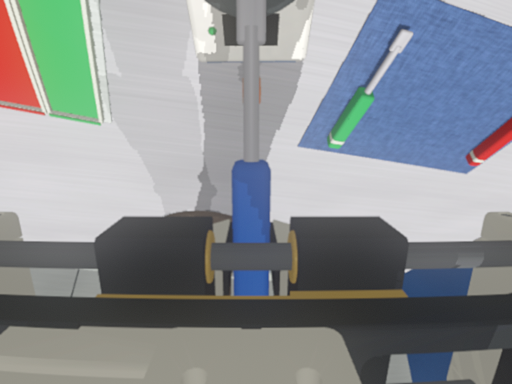

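View pics/s7.png

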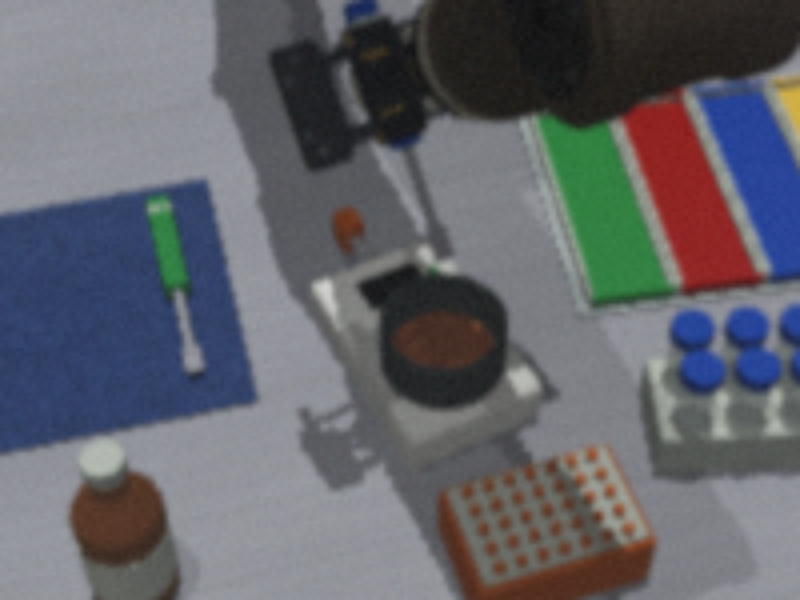

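Run:
```python
from m import *
import go
print(read_state()["joints"])
go.delta([.55,-.017,.144],11,38)
go.delta([.55,-.017,.19],11,38)
```

```text
[ -4.02515395  47.40493792  -4.2468872   63.04814219   5.41497521
 114.66064006 -87.23569813]
t 9.75 at [ 0.5591 -0.0158  0.2439] [-180.    45.    10.7] q [ -4.  47.  -4.  63.   5. 115. -87.] F [0.4 1.4 0.1] gap 19.7
offset [64.2 -0.5 77.1] twist [-0.2  7.  -0.2] rows>= 2.0
t 9.75 at [ 0.5591 -0.0158  0.2439] [-180.    45.    10.7] q [ -4.  47.  -4.  63.   5. 115. -87.] F [0.4 1.4 0.1] gap 19.7
offset [31.6 -0.5 44.6] twist [-0.2  7.  -0.2] rows>= 1.0
```

>>> jog_arm --commands '[{"grip": 255, "offset": [15, 0, 22], "twist": [0, 4, 0]}, {"grip": 255, "offset": [32, 0, 45], "twist": [0, 7, 0]}, {"grip": 255, "offset": [48, 0, 61], "twist": [0, 7, 0]}, {"grip": 255, "offset": [64, 0, 77], "twist": [0, 7, 0]}, {"grip": 255, "offset": [64, 0, 77], "twist": [0, 7, 0]}]'

```text
time_s: 10.38
ee_pos: [0.5494, -0.0177, 0.1436]
orientation: [-180.0, 38.2, 10.7]
contact_force: [-0.3, -0.4, -0.0]
finger_gap: 0.214
```

Run:
```python
from m import *
import go
st=read_state()
T=R.from_euler('xyz',st["orientation"],degrees=True)
print('tip',st["ee_pos"]+T.apply([.123,0,.004]))
go.delta([.46,-.03,.25],11,0)
f=grab_frame("scene"); cv2.imwrite("pics/s8.png",cv2.resize(f["image"][120:270,150:350],None,fx=4,fy=4))
```

```text
tip [ 6.41981135e-01 -8.48701288e-05  6.44212194e-02]
t 10.38 at [ 0.5494 -0.0177  0.1436] [-180.    38.2   10.7] q [ -3.  47.  -5.  75.   6.  97. -88.] F [-0.3 -0.4 -0. ] gap 19.7
offset [-136.6   -4.6  -28. ] twist [-0.1 38.2 -0.3] rows>= 4.0
```

View pics/s8.png

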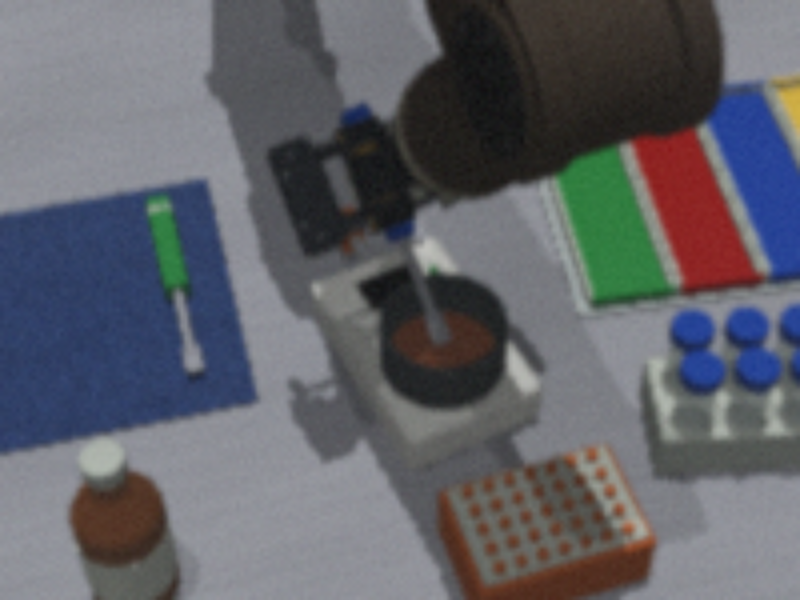

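The picture shows the tip inside the well at px (438,335), computed at z = 0.064 against a rim of 0.085. I dwell briefly, then lift out.

>>> jog_arm --commands '[{"grip": 255, "offset": [0, 0, 0], "twist": [0, 0, 0]}, {"grip": 255, "offset": [0, 0, 0], "twist": [0, 0, 0]}, {"grip": 255, "offset": [-27, 0, -36], "twist": [0, 0, 0]}, {"grip": 255, "offset": [-58, 0, -66], "twist": [0, 0, 0]}, {"grip": 255, "offset": [-80, 0, -80], "twist": [0, 0, 0]}]'

```text
time_s: 11.05
ee_pos: [0.5378, -0.0196, 0.2587]
orientation: [180.0, 37.8, 10.7]
contact_force: [0.4, -0.3, -1.9]
finger_gap: 0.213
```

```bash
python3 go.py 0.47 0.03 0.25 2 0; python3 go.py 0.47 .33 0.20 -6.4 0
```

```text
t 11.05 at [ 0.5378 -0.0196  0.2587] [180.   37.8  10.7] q [ -3.  40.  -5.  71.   5. 107. -88.] F [ 0.4 -0.3 -1.9] gap 19.6
offset [-40.  -61.4  42. ] twist [ 2.9 37.7  8.4] rows>= 4.0
t 11.05 at [ 0.5378 -0.0196  0.2587] [180.   37.8  10.7] q [ -3.  40.  -5.  71.   5. 107. -88.] F [ 0.4 -0.3 -1.9] gap 19.6
offset [  34.8 -356.1   47.1] twist [ 5.7 37.5 16.5] rows>= 6.0
```

>>> jog_arm --commands '[{"grip": 255, "offset": [-40, -61, 42], "twist": [3, 38, 8]}, {"grip": 255, "offset": [-40, -61, 42], "twist": [3, 38, 8]}, {"grip": 255, "offset": [-40, -61, 42], "twist": [3, 38, 8]}, {"grip": 255, "offset": [-40, -61, 42], "twist": [3, 38, 8]}, {"grip": 255, "offset": [-40, -61, 42], "twist": [3, 38, 8]}]'

```text
time_s: 11.68
ee_pos: [0.4675, 0.0289, 0.2487]
orientation: [-179.8, -0.1, 2.4]
contact_force: [0.4, 0.4, -0.9]
finger_gap: 0.217
```

Run:
```python
import numpy as np
# want tool centre at slot centre; TCP is 33 mm behind centre
for n,c in dict(blue=(.5100,.3255),red=(.5012,.2535),green=(.4925,.1818)).items():
    a=np.radians(-6.4); print(n,np.array(c)-.033*np.array([np.cos(a),np.sin(a)]))
import go
go.delta([.477,.329,.17],-6.4)
```

```text
blue [0.47720566 0.32917847]
red [0.46840566 0.25717847]
green [0.45970566 0.18547847]
t 11.68 at [0.4675 0.0289 0.2487] [-1.798e+02 -1.000e-01  2.400e+00] q [ -3.  10.  -8. 109.   1.  61. -99.] F [ 0.4  0.4 -0.9] gap 20.0
offset [  21.7 -299.2   79.7] twist [-0.2 -0.1  8.8] rows>= 5.0
```

>>> jog_arm --commands '[{"grip": 255, "offset": [22, -299, 65], "twist": [0, 0, 9]}, {"grip": 255, "offset": [22, -299, 65], "twist": [0, 0, 9]}, {"grip": 255, "offset": [22, -299, 65], "twist": [0, 0, 9]}, {"grip": 255, "offset": [22, -299, 65], "twist": [0, 0, 9]}, {"grip": 255, "offset": [22, -299, 65], "twist": [0, 0, 9]}]'

```text
time_s: 12.3
ee_pos: [0.4795, 0.3315, 0.1828]
orientation: [-179.9, 0.1, -6.6]
contact_force: [0.6, -0.3, -0.4]
finger_gap: 0.214
```

>>> jog_arm --commands '[{"grip": 255, "offset": [0, 0, 0], "twist": [0, 0, 0]}]'

```text
time_s: 12.42
ee_pos: [0.4772, 0.3352, 0.1819]
orientation: [-179.8, 0.3, -6.2]
contact_force: [0.1, -1.1, -1.2]
finger_gap: 0.216
```

Run:
```python
from m import *
import go
st=read_state(); f=grab_frame("wrist"); cv2.imwrite("pics/w9.png",f["image"])
go.delta([.477,.329,.023],-6.4)
```

```text
t 12.47 at [0.4783 0.332  0.1823] [-179.9    0.2   -6.4] q [ -30.   25.  -14.   99.    7.   57. -143.] F [ 0.1 -0.5 -0.5] gap 19.8
offset [ -0.3   3.4 159.3] twist [-0.1  0.2  0. ] rows>= 3.0
```

View pics/w9.png

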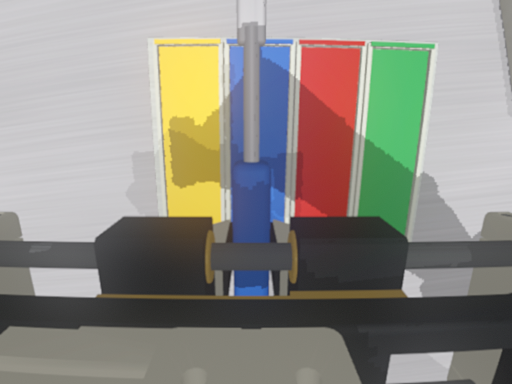

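The wrist view shows blue aligned over its slot at px (255,130). I lower it.

>>> jog_arm --commands '[{"grip": 255, "offset": [0, 3, 55], "twist": [0, 0, 0]}, {"grip": 255, "offset": [0, 3, 110], "twist": [0, 0, 0]}, {"grip": 255, "offset": [0, 3, 150], "twist": [0, 0, 0]}, {"grip": 255, "offset": [0, 3, 157], "twist": [0, 0, 0]}, {"grip": 255, "offset": [0, 3, 157], "twist": [0, 0, 0]}]'

```text
time_s: 13.1
ee_pos: [0.4798, 0.3267, 0.0276]
orientation: [-179.8, -0.0, -6.7]
contact_force: [-0.3, 0.7, -1.1]
finger_gap: 0.215
```

```bash
python3 go.py .477 .329 .023 -6.4
```

```text
t 13.1 at [0.4798 0.3267 0.0276] [-179.8   -0.    -6.7] q [ -31.   35.  -12.  107.   11.   38. -146.] F [-0.3  0.7 -1.1] gap 19.8
offset [-3.1 -1.9  4.7] twist [-0.2 -0.  -0.3] rows>= 1.0
```

>>> jog_arm --commands '[{"grip": 255, "offset": [-3, -1, 3], "twist": [0, 0, 0]}, {"grip": 255, "offset": [-3, -1, 4], "twist": [0, 0, 0]}, {"grip": 255, "offset": [-3, -1, 4], "twist": [0, 0, 0]}]'

```text
time_s: 13.48
ee_pos: [0.4765, 0.3287, 0.0239]
orientation: [-179.7, -0.1, -6.6]
contact_force: [-0.2, -0.2, -1.1]
finger_gap: 0.211
```

>>> jog_arm --commands '[{"grip": 255, "offset": [0, 0, 2], "twist": [0, 0, 0]}, {"grip": 150, "offset": [0, 0, 2], "twist": [0, 0, 0]}, {"grip": 150, "offset": [0, 0, 2], "twist": [0, 0, 0]}, {"grip": 150, "offset": [0, 0, -30], "twist": [0, 0, 0]}, {"grip": 130, "offset": [0, 0, -90], "twist": [0, 0, 0]}]'

```text
time_s: 14.1
ee_pos: [0.4749, 0.3269, 0.1121]
orientation: [-180.0, 0.2, -6.6]
contact_force: [0.3, 0.4, 0.1]
finger_gap: 0.465
```

>>> jog_arm --commands '[{"grip": 120, "offset": [-30, 0, -60], "twist": [0, 0, 0]}, {"grip": 120, "offset": [-50, 0, -100], "twist": [0, 0, 0]}, {"grip": 120, "offset": [-50, 0, -100], "twist": [0, 0, 0]}]'

```text
time_s: 14.48
ee_pos: [0.4263, 0.3355, 0.2169]
orientation: [-179.5, -0.3, -6.5]
contact_force: [0.9, -0.4, -0.4]
finger_gap: 0.53
```

Run:
```python
from m import *
import go
f=grab_frame("top"); cv2.imwrite("pics/t10.png",f["image"])
st=read_state(); w=grab_frame("wrist"); cv2.imwrite("pics/w10.png",w["image"])
tools(f,region=(285,195,405,290))
go.delta([.45,-.03,.25],0)
```

```text
red 252 handle centre [ 0.4539 -0.4117] axis deg 1.2 size [0.0205 0.0976]
green 250 handle centre [ 0.4492 -0.1697] axis deg -1.1 size [0.0168 0.0961]
t 14.57 at [0.4266 0.3332 0.2132] [-1.798e+02 -1.000e-01 -6.600e+00] q [ -32.   19.  -15.  103.    6.   59. -146.] F [ 0.1 -0.1 -0.2] gap 48.7
offset [ 65.1 358.  -38.3] twist [-0.2 -0.1 -6.6] rows>= 6.0
```

View pics/w10.png

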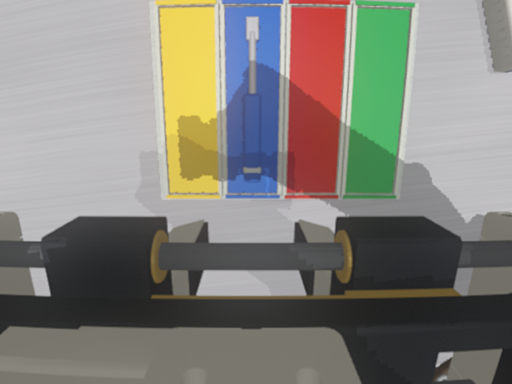

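View pics/t10.png

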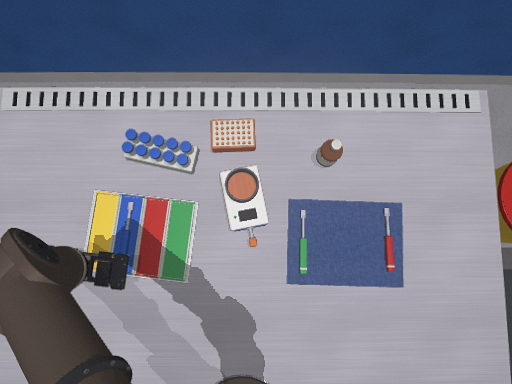

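Blue lies flat in its slot, at px (253,100) in the wrist view. Next is red.

>>> jog_arm --commands '[{"grip": 100, "offset": [40, 300, -20], "twist": [0, 0, -6]}, {"grip": 100, "offset": [40, 300, -20], "twist": [0, 0, -6]}, {"grip": 100, "offset": [40, 300, -20], "twist": [0, 0, -6]}, {"grip": 100, "offset": [40, 300, -20], "twist": [0, 0, -6]}, {"grip": 100, "offset": [40, 300, -20], "twist": [0, 0, -6]}]'

```text
time_s: 15.2
ee_pos: [0.4309, 0.0275, 0.2306]
orientation: [-179.8, 0.1, -0.8]
contact_force: [1.6, 0.4, -1.1]
finger_gap: 0.609
```

```bash
python3 go.py .44 -.20 .22 1; python3 go.py .43 -.41 .165 1
```

```text
t 15.2 at [0.4309 0.0275 0.2306] [-1.798e+02  1.000e-01 -8.000e-01] q [  -3.    8.   -8.  115.    1.   57. -103.] F [ 1.6  0.4 -1.1] gap 56.0
offset [ 12.1 227.4   9.8] twist [-0.2  0.1 -1.8] rows>= 4.0
t 15.2 at [0.4309 0.0275 0.2306] [-1.798e+02  1.000e-01 -8.000e-01] q [  -3.    8.   -8.  115.    1.   57. -103.] F [ 1.6  0.4 -1.1] gap 56.0
offset [  5.  437.7  64.1] twist [-0.2  0.1 -1.8] rows>= 8.0
```

>>> jog_arm --commands '[{"grip": 100, "offset": [0, 300, 30], "twist": [0, 0, -2]}, {"grip": 100, "offset": [0, 300, 30], "twist": [0, 0, -2]}, {"grip": 100, "offset": [0, 300, 30], "twist": [0, 0, -2]}, {"grip": 100, "offset": [0, 300, 30], "twist": [0, 0, -2]}, {"grip": 100, "offset": [0, 300, 30], "twist": [0, 0, -2]}]'

```text
time_s: 15.82
ee_pos: [0.4268, -0.2721, 0.1987]
orientation: [-179.7, 0.1, 1.2]
contact_force: [-0.1, 0.1, 0.2]
finger_gap: 0.607
```

>>> jog_arm --commands '[{"grip": 100, "offset": [0, 138, 34], "twist": [0, 0, 0]}, {"grip": 100, "offset": [0, 138, 34], "twist": [0, 0, 0]}, {"grip": 100, "offset": [0, 138, 34], "twist": [0, 0, 0]}, {"grip": 100, "offset": [0, 138, 34], "twist": [0, 0, 0]}]'

```text
time_s: 16.32
ee_pos: [0.4302, -0.4075, 0.1641]
orientation: [-179.7, 0.1, 1.2]
contact_force: [0.9, 0.3, -0.1]
finger_gap: 0.613
```

Run:
```python
from m import *
import go
st=read_state(); f=grab_frame("wrist"); cv2.imwrite("pics/w11.png",f["image"])
tools(f,st)
go.delta([.455,-.4125,.08],1)
```

```text
red 1583 handle centre [ 0.4626 -0.4149] axis deg 2.0 size [0.0181 0.0794]
green 2297 handle centre [ 0.4491 -0.1772] axis deg -0.8 size [0.0292 0.0982]
t 16.38 at [ 0.4312 -0.406   0.1648] [-1.797e+02  1.000e-01  1.400e+00] q [ 33.  26.   7. 100.  -4.  55. -47.] F [ 0.6 -0.   0.5] gap 56.2
offset [23.8  7.5 84.8] twist [-0.3  0.1  0.4] rows>= 2.0
```

View pics/w11.png

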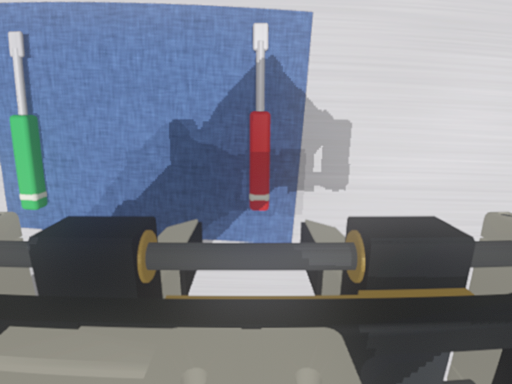

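Red is at px (260,160), and its measured position agrees across the two views to 3 mm. I descend and grip.

>>> jog_arm --commands '[{"grip": 100, "offset": [27, 7, 50], "twist": [0, 0, 0]}, {"grip": 100, "offset": [27, 7, 100], "twist": [0, 0, 0]}, {"grip": 100, "offset": [27, 7, 147], "twist": [0, 0, 0]}, {"grip": 100, "offset": [27, 7, 147], "twist": [0, 0, 0]}, {"grip": 100, "offset": [27, 7, 147], "twist": [0, 0, 0]}]'

```text
time_s: 17.0
ee_pos: [0.4602, -0.4123, 0.0211]
orientation: [-179.8, -0.1, 1.4]
contact_force: [0.8, -0.3, 1.0]
finger_gap: 0.606
```

```bash
python3 go.py 0.459 -0.4135 0.017 1.4
```

```text
t 17.0 at [ 0.4602 -0.4123  0.0211] [-1.798e+02 -1.000e-01  1.400e+00] q [ 33.  38.   6. 103.  -6.  40. -46.] F [ 0.8 -0.3  1. ] gap 55.7
offset [-1.2  1.2  4. ] twist [-0.2 -0.1  0. ] rows>= 1.0
```

>>> jog_arm --commands '[{"grip": 100, "offset": [0, 1, 4], "twist": [0, 0, 0]}, {"grip": 255, "offset": [0, 1, 4], "twist": [0, 0, 0]}, {"grip": 255, "offset": [0, 1, 4], "twist": [0, 0, 0]}, {"grip": 255, "offset": [0, 1, 4], "twist": [0, 0, 0]}, {"grip": 255, "offset": [0, 1, 4], "twist": [0, 0, 0]}]' --squeeze 35

```text
time_s: 17.62
ee_pos: [0.4589, -0.4137, 0.0152]
orientation: [-179.8, -0.1, 1.4]
contact_force: [0.5, -0.7, -0.7]
finger_gap: 0.223
```

>>> jog_arm --commands '[{"grip": 255, "offset": [0, 0, 0], "twist": [0, 0, 0]}, {"grip": 255, "offset": [0, 0, -60], "twist": [0, 0, 0]}, {"grip": 255, "offset": [0, 0, -120], "twist": [0, 0, 0]}, {"grip": 255, "offset": [0, 0, -180], "twist": [0, 0, 0]}, {"grip": 255, "offset": [0, 0, -220], "twist": [0, 0, 0]}]'

```text
time_s: 18.25
ee_pos: [0.4591, -0.4149, 0.2383]
orientation: [-179.9, -0.2, 1.4]
contact_force: [1.7, 0.6, -2.2]
finger_gap: 0.215
```

Run:
```python
from m import *
import go
st=read_state(); f=grab_frame("wrist"); cv2.imwrite("pics/w12.png",f["image"])
go.delta([.46,-.03,.25],11)
```

```text
t 18.3 at [ 0.4607 -0.4163  0.2431] [179.9  -0.5   1.4] q [ 32.  24.   8.  91.  -4.  65. -48.] F [ 1.5 -1.2  3.5] gap 19.8
offset [   8.6 -386.2   -7.4] twist [ 0.1 -0.4 -9.6] rows>= 7.0
```

View pics/w12.png

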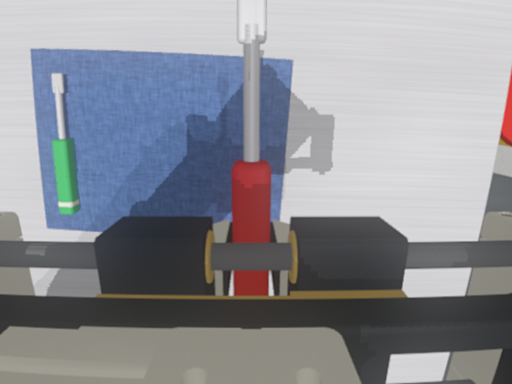

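Red is held straight, in the same geometry as blue. I go to the steriliser.

>>> jog_arm --commands '[{"grip": 255, "offset": [9, -300, -5], "twist": [0, 0, -8]}, {"grip": 255, "offset": [9, -300, -5], "twist": [0, 0, -8]}, {"grip": 255, "offset": [9, -300, -5], "twist": [0, 0, -8]}, {"grip": 255, "offset": [9, -300, -5], "twist": [0, 0, -8]}, {"grip": 255, "offset": [9, -300, -5], "twist": [0, 0, -8]}]'

```text
time_s: 18.92
ee_pos: [0.4601, -0.1117, 0.2412]
orientation: [-179.8, -0.1, 9.5]
contact_force: [0.6, -0.1, -1.3]
finger_gap: 0.216
```

```bash
python3 go.py .47 -.03 .25 11 38
```

```text
t 18.93 at [ 0.4601 -0.1117  0.2412] [-1.798e+02 -1.000e-01  9.500e+00] q [  9.  11.  -2. 110.   0.  60. -73.] F [ 0.6 -0.1 -1.3] gap 19.9
offset [ 23.3 -79.   -8.4] twist [ -0.7 -38.1  -1.4] rows>= 4.0
```

>>> jog_arm --commands '[{"grip": 255, "offset": [23, -79, -8], "twist": [-1, -38, -1]}, {"grip": 255, "offset": [23, -79, -8], "twist": [-1, -38, -1]}, {"grip": 255, "offset": [23, -79, -8], "twist": [-1, -38, -1]}, {"grip": 255, "offset": [23, -79, -8], "twist": [-1, -38, -1]}, {"grip": 255, "offset": [23, -79, -8], "twist": [-1, -38, -1]}]'

```text
time_s: 19.55
ee_pos: [0.4707, -0.0322, 0.2474]
orientation: [179.6, 38.1, 10.4]
contact_force: [0.1, -0.1, -1.4]
finger_gap: 0.212
```

```bash
python3 go.py .545 -.0175 .24 11 38
```

```text
t 19.55 at [ 0.4707 -0.0322  0.2474] [179.6  38.1  10.4] q [ -4.  34.  -3.  84.   4. 100. -87.] F [ 0.1 -0.1 -1.4] gap 19.5
offset [ 64.1  -0.8 -41. ] twist [ 0.1  0.1 -0.5] rows>= 2.0
```

>>> jog_arm --commands '[{"grip": 255, "offset": [32, 0, -20], "twist": [0, 0, -1]}, {"grip": 255, "offset": [64, -1, -41], "twist": [0, 0, -1]}, {"grip": 255, "offset": [64, -1, -41], "twist": [0, 0, -1]}]'

```text
time_s: 19.92
ee_pos: [0.5459, -0.0175, 0.2422]
orientation: [-179.7, 37.7, 11.6]
contact_force: [-0.1, 0.8, -0.5]
finger_gap: 0.217
```

Run:
```python
from m import *
import go
st=read_state()
T=R.from_euler('xyz',st["orientation"],degrees=True)
print('tip',st["ee_pos"]+T.apply([.123,0,.004]))
go.delta([.548,-.0175,.144],11,38)
f=grab_frame("scene"); cv2.imwrite("pics/s13.png",cv2.resize(f["image"][120:270,150:350],None,fx=4,fy=4))
```

```text
tip [0.63878102 0.00157342 0.16371168]
t 19.93 at [ 0.5459 -0.0175  0.2422] [-179.7   37.7   11.6] q [ -5.  41.  -2.  71.   4. 105. -86.] F [-0.1  0.8 -0.5] gap 19.9
offset [61.7  0.8 76.4] twist [ 0.1 -0.3  0.5] rows>= 2.0
```

View pics/s13.png

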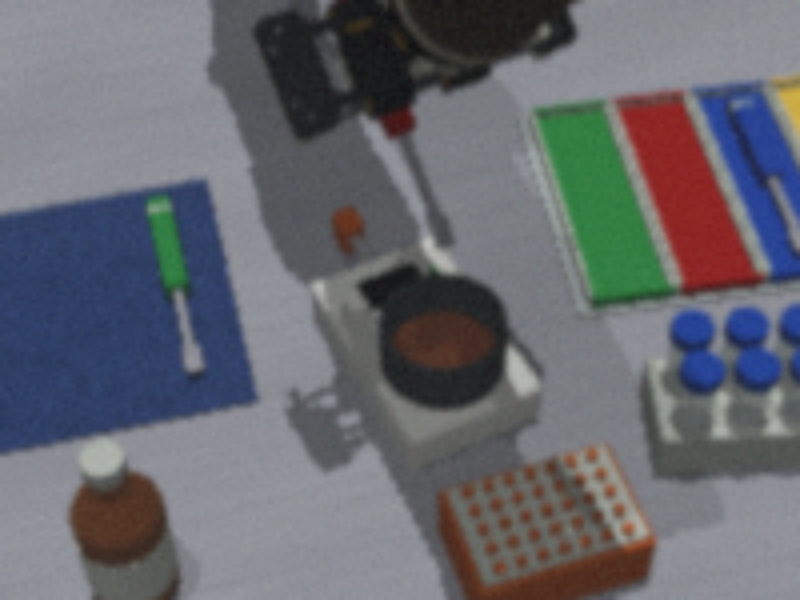

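The red spatula is poised over the well, its tip at px (440,235) in the enlarged view. I dip it with a dwell.

>>> jog_arm --commands '[{"grip": 255, "offset": [31, 1, 38], "twist": [0, 0, 0]}, {"grip": 255, "offset": [61, 1, 76], "twist": [0, 0, 0]}, {"grip": 255, "offset": [61, 1, 76], "twist": [0, 0, 0]}, {"grip": 255, "offset": [61, 1, 76], "twist": [0, 0, 0]}, {"grip": 255, "offset": [61, 1, 76], "twist": [0, 0, 0]}]'

```text
time_s: 20.6
ee_pos: [0.5471, -0.0183, 0.1476]
orientation: [-179.8, 37.7, 11.6]
contact_force: [-0.3, -1.0, 0.2]
finger_gap: 0.218
```

Run:
```python
from m import *
import go
st=read_state()
T=R.from_euler('xyz',st["orientation"],degrees=True)
print('tip',st["ee_pos"]+T.apply([.123,0,.004]))
f=grab_frame("scene"); cv2.imwrite("pics/s14.png",cv2.resize(f["image"][120:270,150:350],None,fx=4,fy=4))
```

```text
tip [0.64001456 0.00073523 0.06918797]
```

View pics/s14.png

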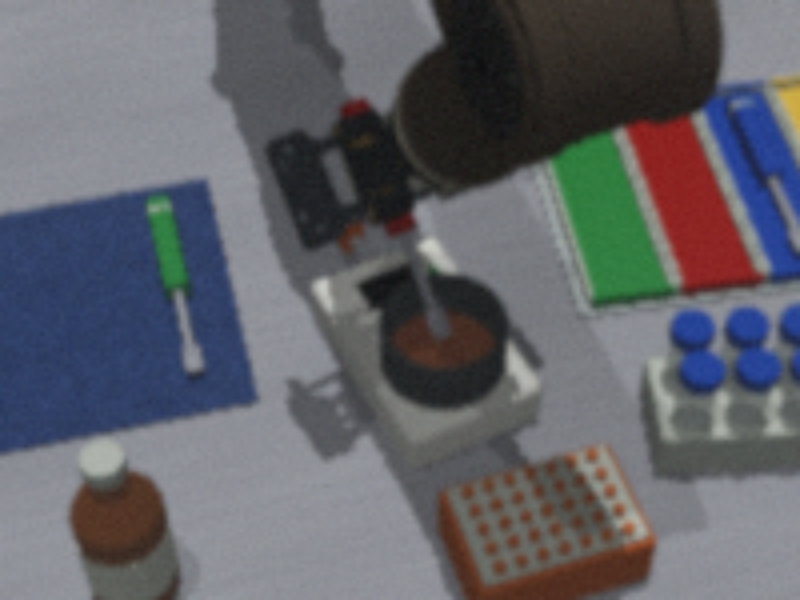

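The red tip is in the well at px (438,328). I go 5 mm deeper, then lift out.

>>> jog_arm --commands '[{"grip": 255, "offset": [3, 0, 4], "twist": [0, 0, 0]}, {"grip": 255, "offset": [3, 0, 4], "twist": [0, 0, 0]}, {"grip": 255, "offset": [-27, 0, -36], "twist": [0, 0, 0]}, {"grip": 255, "offset": [-58, 0, -66], "twist": [0, 0, 0]}, {"grip": 255, "offset": [-80, 0, -80], "twist": [0, 0, 0]}]'

```text
time_s: 21.28
ee_pos: [0.5328, -0.0214, 0.2593]
orientation: [-179.7, 37.8, 11.6]
contact_force: [-0.1, -0.1, -1.2]
finger_gap: 0.213
```

```bash
python3 go.py 0.47 0.03 0.25 2 0
```

```text
t 21.27 at [ 0.5328 -0.0214  0.2593] [-179.7   37.8   11.6] q [ -4.  39.  -2.  73.   4. 106. -86.] F [-0.1 -0.1 -1.2] gap 19.6
offset [-34.7 -62.8  39. ] twist [ 2.9 37.7  9.1] rows>= 4.0
```

>>> jog_arm --commands '[{"grip": 255, "offset": [-35, -63, 39], "twist": [3, 38, 9]}, {"grip": 255, "offset": [-35, -63, 39], "twist": [3, 38, 9]}, {"grip": 255, "offset": [-35, -63, 39], "twist": [3, 38, 9]}, {"grip": 255, "offset": [-35, -63, 39], "twist": [3, 38, 9]}, {"grip": 255, "offset": [-35, -63, 39], "twist": [3, 38, 9]}]'

```text
time_s: 21.9
ee_pos: [0.4672, 0.0296, 0.2489]
orientation: [-179.9, -0.1, 2.1]
contact_force: [0.8, -0.7, -0.3]
finger_gap: 0.213
```

```bash
python3 go.py 0.4685 0.257 0.18 -6.4 0
```

```text
t 21.9 at [0.4672 0.0296 0.2489] [-1.799e+02 -1.000e-01  2.100e+00] q [ -6.  10.  -5. 110.   1.  60. -99.] F [ 0.8 -0.7 -0.3] gap 19.6
offset [   9.4 -227.1   69.4] twist [-0.1 -0.1  8.5] rows>= 4.0
```

>>> jog_arm --commands '[{"grip": 255, "offset": [9, -227, 69], "twist": [0, 0, 8.5]}, {"grip": 255, "offset": [9, -227, 69], "twist": [0, 0, 8.5]}, {"grip": 255, "offset": [9, -227, 69], "twist": [0, 0, 8.5]}, {"grip": 255, "offset": [9, -227, 69], "twist": [0, 0, 8.5]}, {"grip": 255, "offset": [9, -227, 69], "twist": [0, 0, 8.5]}]'

```text
time_s: 22.52
ee_pos: [0.4687, 0.2621, 0.1779]
orientation: [-179.9, 0.2, -6.0]
contact_force: [0.5, -1.1, -0.6]
finger_gap: 0.218
```

Run:
```python
from m import *
import go
f=grab_frame("wrist"); cv2.imwrite("pics/w15.png",f["image"])
go.delta([.4685,.257,.022],-6.4)
```

```text
t 22.57 at [0.4695 0.2593 0.1784] [-1.8e+02  1.0e-01 -6.2e+00] q [ -26.   21.  -11.  106.    4.   54. -135.] F [-0.1 -1.1 -0.7] gap 19.5
offset [ -0.4   2.5 156.4] twist [-0.   0.1  0.2] rows>= 3.0
```

View pics/w15.png

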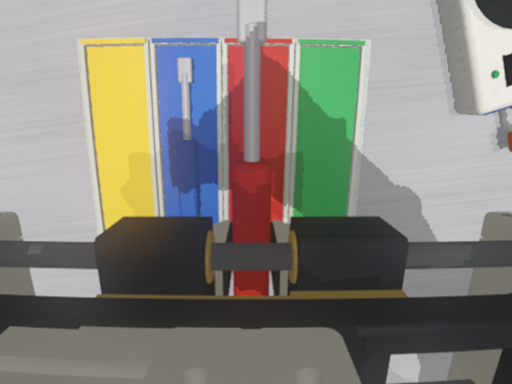

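Red is aligned over its slot at px (258,130). I lower it.

>>> jog_arm --commands '[{"grip": 255, "offset": [0, 1, 55], "twist": [0, 0, 0]}, {"grip": 255, "offset": [0, 1, 110], "twist": [0, 0, 0]}, {"grip": 255, "offset": [0, 1, 145], "twist": [0, 0, 0]}, {"grip": 255, "offset": [0, 1, 152], "twist": [0, 0, 0]}, {"grip": 255, "offset": [0, 1, 152], "twist": [0, 0, 0]}]'

```text
time_s: 23.2
ee_pos: [0.4713, 0.2564, 0.0285]
orientation: [-179.9, -0.1, -6.5]
contact_force: [1.1, 0.8, 0.1]
finger_gap: 0.211
```

>>> jog_arm --commands '[{"grip": 255, "offset": [0, 0, 0], "twist": [0, 0, 0]}]'

```text
time_s: 23.32
ee_pos: [0.4718, 0.2573, 0.0297]
orientation: [-179.8, -0.2, -6.4]
contact_force: [-0.2, -0.2, -0.4]
finger_gap: 0.215
```

```bash
python3 go.py .4685 .257 .021 -6.4
```

```text
t 23.32 at [0.4718 0.2573 0.0297] [-179.8   -0.2   -6.4] q [ -28.   32.   -9.  114.    8.   34. -138.] F [-0.2 -0.2 -0.4] gap 19.7
offset [-3.2  0.7  8.7] twist [-0.2 -0.2 -0. ] rows>= 1.0
```

>>> jog_arm --commands '[{"grip": 255, "offset": [-2, 0, 4], "twist": [0, 0, 0]}, {"grip": 255, "offset": [-2, 0, 7], "twist": [0, 0, 0]}, {"grip": 255, "offset": [-2, 0, 7], "twist": [0, 0, 0]}]'

```text
time_s: 23.7
ee_pos: [0.4684, 0.2571, 0.0211]
orientation: [-179.8, -0.1, -6.4]
contact_force: [0.3, -0.2, -1.5]
finger_gap: 0.215
```

>>> jog_arm --commands '[{"grip": 255, "offset": [0, 0, 1], "twist": [0, 0, 0]}, {"grip": 150, "offset": [0, 0, 1], "twist": [0, 0, 0]}, {"grip": 150, "offset": [0, 0, 1], "twist": [0, 0, 0]}, {"grip": 150, "offset": [0, 0, -30], "twist": [0, 0, 0]}, {"grip": 130, "offset": [0, 0, -90], "twist": [0, 0, 0]}]'

```text
time_s: 24.32
ee_pos: [0.467, 0.256, 0.1104]
orientation: [-180.0, 0.1, -6.4]
contact_force: [1.7, 0.4, 0.7]
finger_gap: 0.471
```

>>> jog_arm --commands '[{"grip": 120, "offset": [-30, 0, -60], "twist": [0, 0, 0]}, {"grip": 120, "offset": [-50, 0, -110], "twist": [0, 0, 0]}, {"grip": 120, "offset": [-50, 0, -110], "twist": [0, 0, 0]}]'

```text
time_s: 24.7
ee_pos: [0.4189, 0.2642, 0.2253]
orientation: [-179.5, -0.4, -6.3]
contact_force: [1.1, 0.9, -1.3]
finger_gap: 0.529
```

Run:
```python
from m import *
import go
f=grab_frame("top")
w=grab_frame("wrist"); cv2.imwrite("pics/w16.png",w["image"])
tools(f,region=(285,195,405,290))
go.delta([.43,-.17,.17],-1)
```

```text
green 250 handle centre [ 0.4492 -0.1697] axis deg -1.1 size [0.0168 0.0961]
t 24.8 at [0.4186 0.2622 0.2214] [-179.8   -0.2   -6.4] q [ -28.   14.  -12.  108.    3.   57. -138.] F [-0.1 -0.7 -1.1] gap 49.1
offset [ 59.3 428.4  50. ] twist [-0.2 -0.2 -5.4] rows>= 7.0
```

View pics/w16.png

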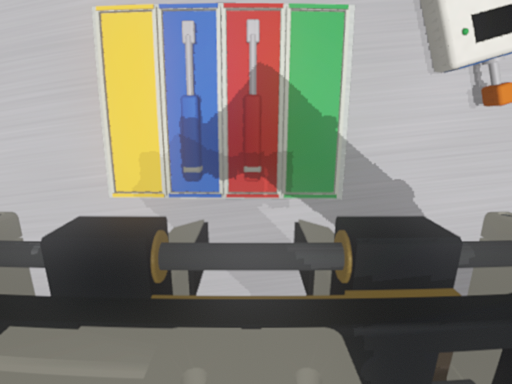

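Blue (px 191,100) and red (px 253,100) both lie flat inside their slots. Green has not been knocked, so it is next.

>>> jog_arm --commands '[{"grip": 100, "offset": [40, 290, 0], "twist": [0, 0, -5.5]}, {"grip": 100, "offset": [40, 290, 0], "twist": [0, 0, -5.5]}, {"grip": 100, "offset": [40, 290, 0], "twist": [0, 0, -5.5]}, {"grip": 100, "offset": [40, 290, 0], "twist": [0, 0, -5.5]}, {"grip": 100, "offset": [40, 290, 0], "twist": [0, 0, -5.5]}]'

```text
time_s: 25.42
ee_pos: [0.4248, -0.0339, 0.2187]
orientation: [-179.9, 0.0, -1.1]
contact_force: [0.1, 0.5, 0.2]
finger_gap: 0.606
```

```bash
python3 go.py .43 -.17 .17 -1
```

```text
t 25.43 at [ 0.4248 -0.0339  0.2187] [-179.9    0.    -1.1] q [ -1.   7.  -1. 117.   0.  55. -94.] F [0.1 0.5 0.2] gap 55.8
offset [  7.8 136.   48.4] twist [-0.1  0.  -0.1] rows>= 3.0
```

>>> jog_arm --commands '[{"grip": 100, "offset": [5, 136, 48], "twist": [0, 0, 0]}, {"grip": 100, "offset": [5, 136, 48], "twist": [0, 0, 0]}, {"grip": 100, "offset": [5, 136, 48], "twist": [0, 0, 0]}, {"grip": 100, "offset": [5, 136, 48], "twist": [0, 0, 0]}, {"grip": 100, "offset": [5, 136, 48], "twist": [0, 0, 0]}]'

```text
time_s: 26.05
ee_pos: [0.4286, -0.1654, 0.1713]
orientation: [-179.8, -0.0, -0.9]
contact_force: [0.1, -0.0, -0.1]
finger_gap: 0.604
```

Run:
```python
from m import *
import go
st=read_state(); f=grab_frame("wrist"); cv2.imwrite("pics/w17.png",f["image"])
tools(f,st)
go.delta([.455,-.1705,.017],-1)
```

```text
green 1499 handle centre [ 0.4575 -0.1709] axis deg -0.2 size [0.0176 0.0797]
t 26.1 at [ 0.4289 -0.1652  0.1716] [-1.798e+02 -1.000e-01 -8.000e-01] q [ 11.  14.   5. 117.  -2.  49. -74.] F [0.7 0.3 0.2] gap 55.7
offset [ 26.    5.4 154.6] twist [-0.2 -0.1  0.2] rows>= 3.0
```

View pics/w17.png

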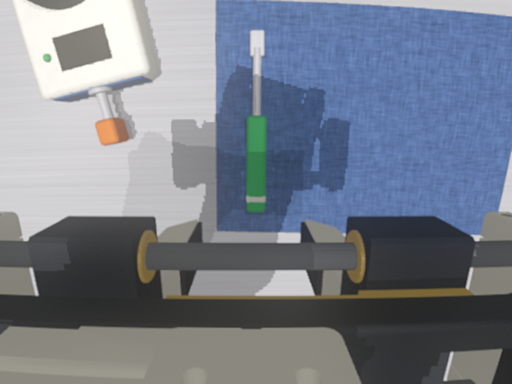

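Green is at px (257,160), clear of the knob. I descend and grip.

>>> jog_arm --commands '[{"grip": 100, "offset": [25, 5, 50], "twist": [0, 0, 0]}, {"grip": 100, "offset": [25, 5, 100], "twist": [0, 0, 0]}, {"grip": 100, "offset": [25, 5, 152], "twist": [0, 0, 0]}, {"grip": 100, "offset": [25, 5, 152], "twist": [0, 0, 0]}, {"grip": 100, "offset": [25, 5, 152], "twist": [0, 0, 0]}]'

```text
time_s: 26.72
ee_pos: [0.4551, -0.171, 0.0215]
orientation: [-179.9, -0.2, -0.8]
contact_force: [-0.5, -0.1, 0.4]
finger_gap: 0.608
```

```bash
python3 go.py 0.454 -0.1705 0.017 -1
```

```text
t 26.73 at [ 0.4551 -0.171   0.0215] [-179.9   -0.2   -0.8] q [ 12.  29.   3. 122.  -4.  29. -73.] F [-0.5 -0.1  0.4] gap 55.9
offset [-1.1 -0.5  4.5] twist [-0.1 -0.2  0.2] rows>= 1.0
```

>>> jog_arm --commands '[{"grip": 100, "offset": [-1, 0, 4], "twist": [0, 0, 0]}, {"grip": 255, "offset": [-1, 0, 4], "twist": [0, 0, 0]}, {"grip": 255, "offset": [-1, 0, 4], "twist": [0, 0, 0]}, {"grip": 255, "offset": [-1, 0, 4], "twist": [0, 0, 0]}, {"grip": 255, "offset": [-1, 0, 4], "twist": [0, 0, 0]}]' --squeeze 35

```text
time_s: 27.35
ee_pos: [0.4531, -0.1713, 0.016]
orientation: [-179.8, -0.1, -0.9]
contact_force: [0.2, -0.0, -0.2]
finger_gap: 0.223
```

>>> jog_arm --commands '[{"grip": 255, "offset": [0, 0, 0], "twist": [0, 0, 0]}, {"grip": 255, "offset": [0, 0, -60], "twist": [0, 0, 0]}, {"grip": 255, "offset": [0, 0, -120], "twist": [0, 0, 0]}, {"grip": 255, "offset": [0, 0, -180], "twist": [0, 0, 0]}, {"grip": 255, "offset": [0, 0, -230], "twist": [0, 0, 0]}]'

```text
time_s: 27.98
ee_pos: [0.4525, -0.1719, 0.2483]
orientation: [-179.9, -0.2, -0.9]
contact_force: [1.5, -0.3, -1.5]
finger_gap: 0.212
```

Run:
```python
from m import *
import go
st=read_state(); f=grab_frame("wrist"); cv2.imwrite("pics/w18.png",f["image"])
go.delta([.47,-.03,.25],11,38)
```

```text
t 28.02 at [ 0.4552 -0.1729  0.2542] [-180.    -0.6   -0.9] q [ 10.  11.   6. 108.  -1.  61. -75.] F [ 3.1 -1.8  5.1] gap 19.2
offset [  12.5 -143.1    4.4] twist [ -3.9 -38.5 -11.5] rows>= 4.0
```

View pics/w18.png

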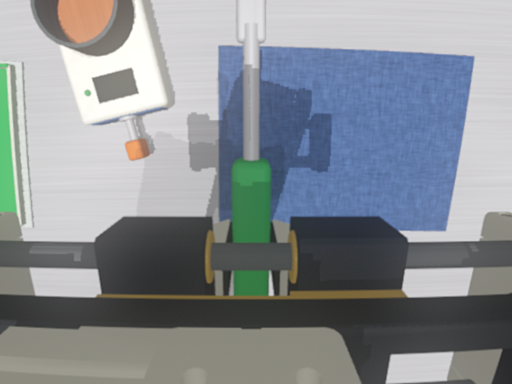

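Green is held straight.

>>> jog_arm --commands '[{"grip": 255, "offset": [12, -143, 3], "twist": [-4, -38, -11.5]}, {"grip": 255, "offset": [12, -143, 3], "twist": [-4, -38, -11.5]}, {"grip": 255, "offset": [12, -143, 3], "twist": [-4, -38, -11.5]}, {"grip": 255, "offset": [12, -143, 3], "twist": [-4, -38, -11.5]}, {"grip": 255, "offset": [12, -143, 3], "twist": [-4, -38, -11.5]}]'

```text
time_s: 28.65
ee_pos: [0.4671, -0.0283, 0.2406]
orientation: [-179.8, 38.2, 11.3]
contact_force: [-0.4, -0.3, -0.8]
finger_gap: 0.211
```

```bash
python3 go.py .547 -.0175 .24 11 38
```

```text
t 28.65 at [ 0.4671 -0.0283  0.2406] [-179.8   38.2   11.3] q [ -6.  34.   0.  85.   3.  99. -85.] F [-0.4 -0.3 -0.8] gap 19.4
offset [ 63.5   4.9 -49.4] twist [-0.   0.2  0.2] rows>= 2.0
```

>>> jog_arm --commands '[{"grip": 255, "offset": [32, 3, -25], "twist": [0, 0, 0]}, {"grip": 255, "offset": [63, 5, -49], "twist": [0, 0, 0]}, {"grip": 255, "offset": [63, 5, -49], "twist": [0, 0, 0]}]'

```text
time_s: 29.02
ee_pos: [0.5476, -0.0192, 0.2428]
orientation: [-179.9, 37.8, 11.0]
contact_force: [1.0, -0.3, -1.0]
finger_gap: 0.216
```

Run:
```python
from m import *
import go
st=read_state()
T=R.from_euler('xyz',st["orientation"],degrees=True)
print('tip',st["ee_pos"]+T.apply([.123,0,.004]))
go.delta([.548,-.0175,.143],11,38)
```

```text
tip [ 0.64060405 -0.00104507  0.16434427]
t 29.02 at [ 0.5476 -0.0192  0.2428] [-179.9   37.8   11. ] q [ -6.  41.   1.  71.   3. 105. -84.] F [ 1.  -0.3 -1. ] gap 19.8
offset [61.7 -1.4 78.5] twist [-0.1 -0.2  0. ] rows>= 2.0
```

>>> jog_arm --commands '[{"grip": 255, "offset": [31, 0, 40], "twist": [0, 0, 0]}, {"grip": 255, "offset": [62, -1, 80], "twist": [0, 0, 0]}, {"grip": 255, "offset": [62, -1, 80], "twist": [0, 0, 0]}, {"grip": 255, "offset": [62, -1, 80], "twist": [0, 0, 0]}, {"grip": 255, "offset": [62, -1, 80], "twist": [0, 0, 0]}]'

```text
time_s: 29.65
ee_pos: [0.5464, -0.0179, 0.1443]
orientation: [-179.9, 37.8, 11.1]
contact_force: [0.7, -0.1, -0.0]
finger_gap: 0.211
```

Run:
```python
from m import *
import go
st=read_state()
T=R.from_euler('xyz',st["orientation"],degrees=True)
print('tip',st["ee_pos"]+T.apply([.123,0,.004]))
f=grab_frame("scene"); cv2.imwrite("pics/s19.png",cv2.resize(f["image"][120:270,150:350],None,fx=4,fy=4))
```

```text
tip [6.39454451e-01 3.41423927e-04 6.58160950e-02]
```

View pics/s19.png

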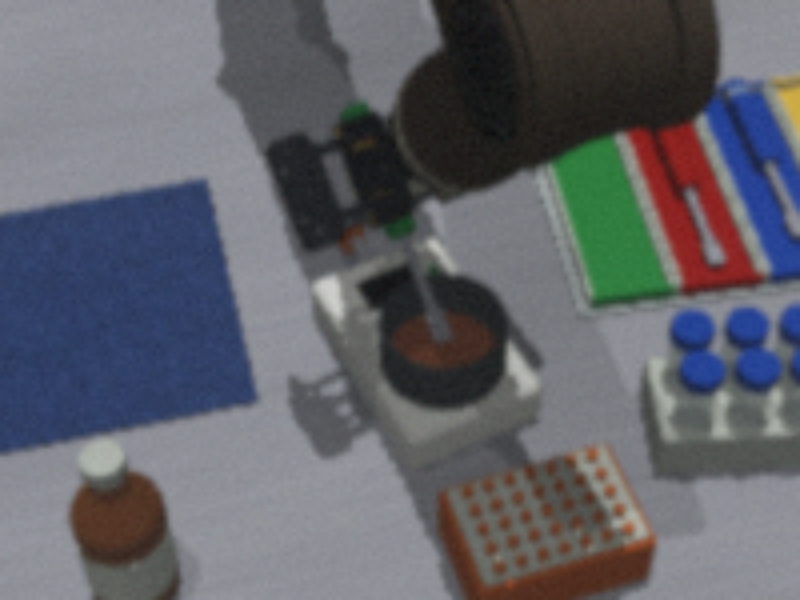

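Green's tip is in the well at px (440,328). The blue spatula's tail at px (738,88) looks shifted compared with before, so I'll check it after lifting out.

>>> jog_arm --commands '[{"grip": 255, "offset": [1, 0, 1], "twist": [0, 0, 0]}, {"grip": 255, "offset": [1, 0, 1], "twist": [0, 0, 0]}, {"grip": 255, "offset": [-27, 0, -36], "twist": [0, 0, 0]}, {"grip": 255, "offset": [-58, 0, -66], "twist": [0, 0, 0]}, {"grip": 255, "offset": [-80, 0, -80], "twist": [0, 0, 0]}]'

```text
time_s: 30.32
ee_pos: [0.5323, -0.0205, 0.2561]
orientation: [-179.9, 37.9, 11.1]
contact_force: [0.4, 0.8, -1.6]
finger_gap: 0.212
```

Run:
```python
from m import *
import go
go.delta([.45,.03,.25],2,0)
f=grab_frame("scene"); cv2.imwrite("pics/s20.png",cv2.resize(f["image"][110:230,260:420],None,fx=5,fy=5))
f=grab_frame("top"); cv2.imwrite("pics/t20.png",cv2.resize(f["image"][180:300,70:230],None,fx=5,fy=5))
```

```text
t 30.32 at [ 0.5323 -0.0205  0.2561] [-179.9   37.9   11.1] q [ -6.  39.   1.  73.   3. 105. -84.] F [ 0.4  0.8 -1.6] gap 19.5
offset [-52.3 -65.3  48.5] twist [ 2.9 37.8  8.8] rows>= 4.0
```

View pics/s20.png

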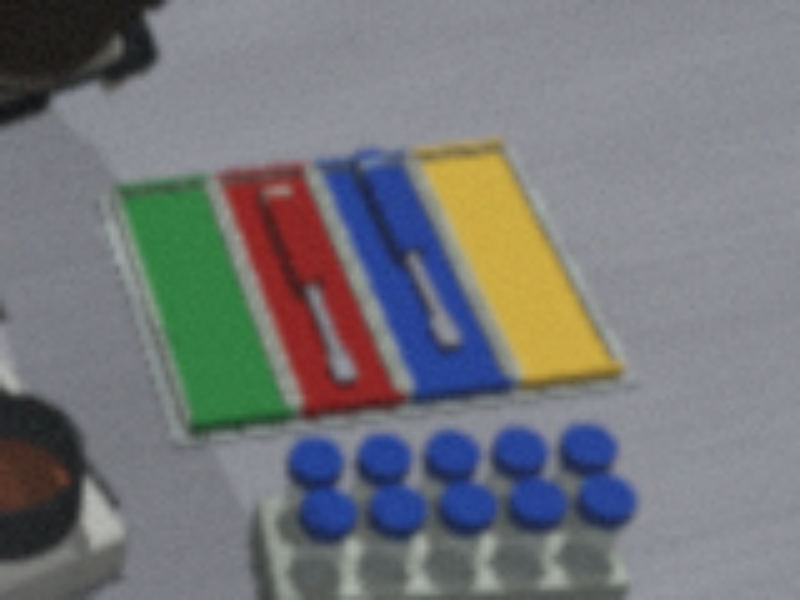

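View pics/t20.png

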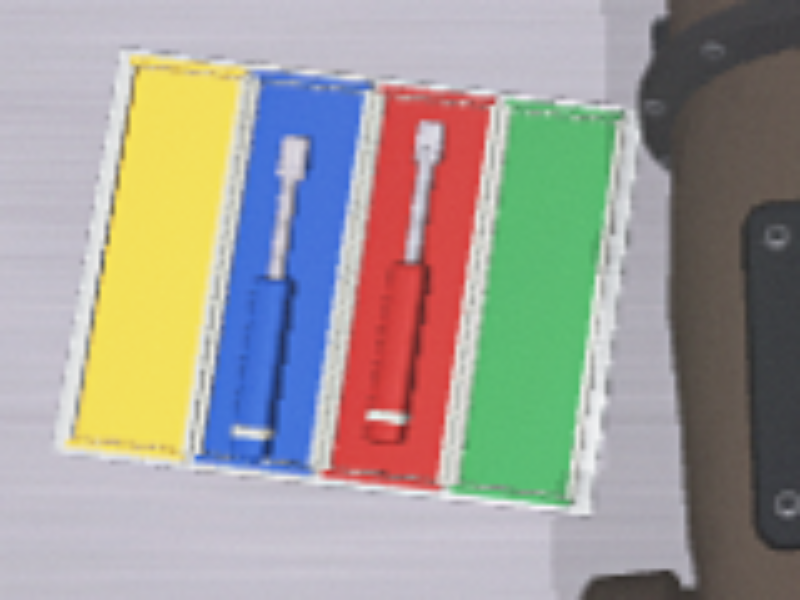

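Blue has been knocked about 2 cm towards the robot, and its tail is now at the slot's end wall. I'll place green first and then put blue right.

>>> jog_arm --commands '[{"grip": 255, "offset": [-52, -65, 48], "twist": [3, 38, 9]}, {"grip": 255, "offset": [-52, -65, 48], "twist": [3, 38, 9]}, {"grip": 255, "offset": [-52, -65, 48], "twist": [3, 38, 9]}, {"grip": 255, "offset": [-52, -65, 48], "twist": [3, 38, 9]}, {"grip": 255, "offset": [-52, -65, 48], "twist": [3, 38, 9]}]'

```text
time_s: 31.05
ee_pos: [0.448, 0.0293, 0.2482]
orientation: [-180.0, -0.0, 1.7]
contact_force: [0.2, 0.7, -0.4]
finger_gap: 0.216
```

```bash
python3 go.py 0.4597 0.1855 0.18 -6.4 0
```

```text
t 31.05 at [0.448  0.0293 0.2482] [-180.    -0.     1.7] q [ -9.   8.  -2. 112.   0.  60. -99.] F [ 0.2  0.7 -0.4] gap 19.8
offset [  16.4 -155.7   68.2] twist [-0.  -0.   8.1] rows>= 3.0
```

>>> jog_arm --commands '[{"grip": 255, "offset": [15, -155, 68], "twist": [0, 0, 8]}, {"grip": 255, "offset": [15, -155, 68], "twist": [0, 0, 8]}, {"grip": 255, "offset": [15, -155, 68], "twist": [0, 0, 8]}, {"grip": 255, "offset": [15, -155, 68], "twist": [0, 0, 8]}, {"grip": 255, "offset": [15, -155, 68], "twist": [0, 0, 8]}]'

```text
time_s: 31.68
ee_pos: [0.4609, 0.1845, 0.1796]
orientation: [179.9, 0.1, -6.3]
contact_force: [0.6, -1.0, 0.0]
finger_gap: 0.216
```

Run:
```python
from m import *
import go
f=grab_frame("wrist"); cv2.imwrite("pics/w21.png",f["image"])
go.delta([.4597,.1855,.022],-6.4)
```

```text
t 31.73 at [0.4611 0.184  0.1801] [179.9   0.   -6.3] q [ -23.   17.   -6.  111.    2.   52. -127.] F [ 0.9 -0.5 -0.1] gap 19.8
offset [ -1.5  -1.4 158.1] twist [0.1 0.  0.1] rows>= 3.0
```

View pics/w21.png

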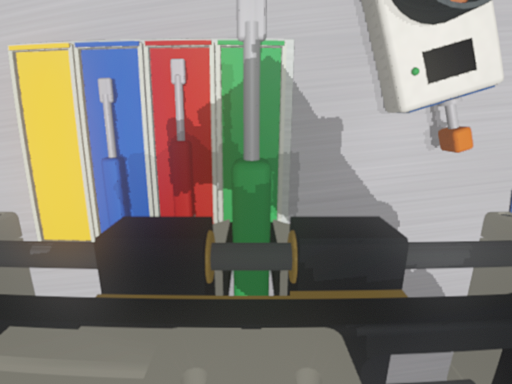

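>>> jog_arm --commands '[{"grip": 255, "offset": [-2, -1, 55], "twist": [0, 0, 0]}, {"grip": 255, "offset": [-2, -1, 110], "twist": [0, 0, 0]}, {"grip": 255, "offset": [-2, -1, 145], "twist": [0, 0, 0]}, {"grip": 255, "offset": [-2, -1, 153], "twist": [0, 0, 0]}, {"grip": 255, "offset": [-2, -1, 153], "twist": [0, 0, 0]}]'

```text
time_s: 32.35
ee_pos: [0.4597, 0.1859, 0.0283]
orientation: [-180.0, -0.1, -6.3]
contact_force: [-0.1, 0.8, -0.8]
finger_gap: 0.21
```

>>> jog_arm --commands '[{"grip": 255, "offset": [0, 0, 0], "twist": [0, 0, 0]}]'

```text
time_s: 32.48
ee_pos: [0.4603, 0.1867, 0.0292]
orientation: [-179.9, -0.2, -6.3]
contact_force: [0.4, 0.9, -0.9]
finger_gap: 0.213
```

```bash
python3 go.py .4597 .1855 .0215 -6.4
```

```text
t 32.48 at [0.4603 0.1867 0.0292] [-179.9   -0.2   -6.3] q [ -24.   29.   -5.  119.    5.   31. -130.] F [ 0.4  0.9 -0.9] gap 19.6
offset [-0.5  1.2  7.7] twist [-0.1 -0.2  0.1] rows>= 1.0
```

>>> jog_arm --commands '[{"grip": 255, "offset": [0, 1, 4], "twist": [0, 0, 0]}, {"grip": 255, "offset": [0, 1, 7], "twist": [0, 0, 0]}, {"grip": 255, "offset": [0, 1, 7], "twist": [0, 0, 0]}]'

```text
time_s: 32.85
ee_pos: [0.4597, 0.1856, 0.0211]
orientation: [-179.9, -0.2, -6.3]
contact_force: [0.8, -1.0, 3.8]
finger_gap: 0.214
```

Contact is felt at 3.8 N, so I release.

>>> jog_arm --commands '[{"grip": 150, "offset": [0, 0, 0], "twist": [0, 0, 0]}, {"grip": 150, "offset": [0, 0, 0], "twist": [0, 0, 0]}, {"grip": 150, "offset": [0, 0, -30], "twist": [0, 0, 0]}, {"grip": 140, "offset": [0, 0, -90], "twist": [0, 0, 0]}, {"grip": 140, "offset": [-30, 0, -150], "twist": [0, 0, 0]}]'

```text
time_s: 33.48
ee_pos: [0.432, 0.1884, 0.1682]
orientation: [-179.9, -0.1, -6.4]
contact_force: [0.9, 0.7, 0.8]
finger_gap: 0.452
```

```bash
python3 go.py .405 .337 .2 -6.4
```

```text
t 33.48 at [0.432  0.1884 0.1682] [-1.799e+02 -1.000e-01 -6.400e+00] q [ -24.   15.   -7.  115.    3.   49. -129.] F [0.9 0.7 0.8] gap 41.6
offset [ -43.2 -144.8  -31.7] twist [-0.1 -0.1  0. ] rows>= 3.0
```

>>> jog_arm --commands '[{"grip": 140, "offset": [-40, -145, -20], "twist": [0, 0, 0]}, {"grip": 140, "offset": [-40, -145, -20], "twist": [0, 0, 0]}, {"grip": 140, "offset": [-40, -145, -20], "twist": [0, 0, 0]}, {"grip": 140, "offset": [-40, -145, -20], "twist": [0, 0, 0]}, {"grip": 140, "offset": [-40, -145, -20], "twist": [0, 0, 0]}]'

```text
time_s: 34.1
ee_pos: [0.407, 0.3358, 0.1861]
orientation: [180.0, -0.1, -6.3]
contact_force: [0.5, -0.1, -0.2]
finger_gap: 0.454
```

Run:
```python
from m import *
import go
st=read_state(); f=grab_frame("wrist"); cv2.imwrite("pics/w22.png",f["image"])
f2=f
cv2.imwrite("pics/w22c.png",cv2.resize(f["image"][0:230,130:400],None,fx=2.9,fy=2.6))
go.delta([.4585,.331,.1],-6.4,0,st)
rz=f["range_z"]; T=wfc(f,st)
def world(u,v):
    x=und(f,[(u,v)])[0]; z=np.median(rz[v-1:v+2,u-1:u+2]); return T[:3,:3]@np.array([x[0]*z,x[1]*z,z])+T[:3,3]
for u,v in [(253,120),(253,140),(253,160),(253,180),(253,195)]: print(u,v,world(u,v).round(4),f["image"][v,u])
```

```text
t 34.1 at [0.407  0.3358 0.1861] [ 1.8e+02 -1.0e-01 -6.3e+00] q [ -38.   19.  -10.  107.    4.   54. -146.] F [ 0.5 -0.1 -0.2] gap 41.8
offset [51.6 -0.9 86.1] twist [ 0.  -0.1  0.1] rows>= 2.0
253 120 [0.4714 0.326  0.0285] [150  90  64]
253 140 [0.4515 0.3281 0.0287] [148  88  60]
253 160 [0.431  0.3304 0.0284] [123  72  53]
253 180 [0.4099 0.3327 0.0286] [124  76  58]
253 195 [3.865e-01 3.350e-01 3.000e-04] [171 168 169]
```

View pics/w22c.png

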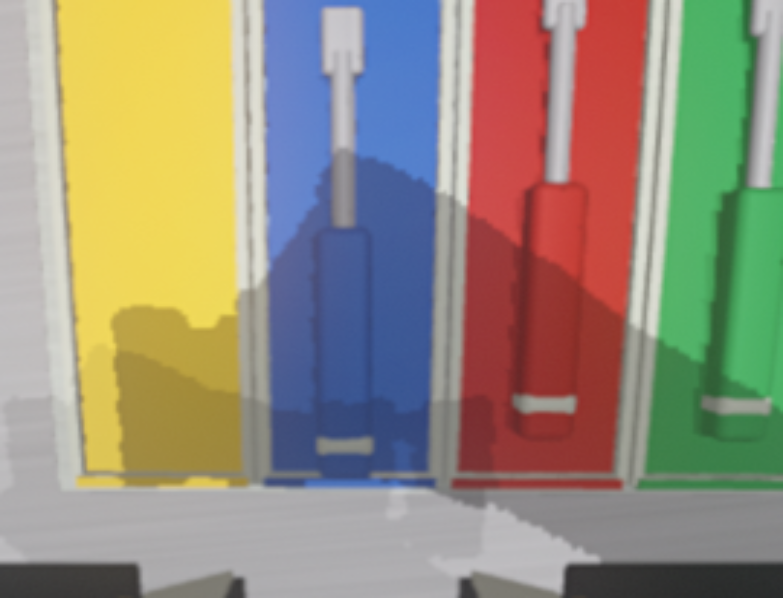

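All three lie in their slots. Blue is level, with its top at z = 0.028 to 0.029 along the handle, but its tail touches the end wall at crop px (343,475). I re-grip it and shift it forward to the middle.

Run:
```python
from m import *
import go
st=read_state(); f=grab_frame("wrist")
pts=plane(f,[(130+343/2.9,228/2.6),(130+343/2.9,445/2.6),(130+343/2.9,340/2.6)],.028,st); print(pts.round(4))
go.delta([.4435,.332,.022],-6,0,st)
```

```text
[[0.5033 0.3268 0.028 ]
 [0.42   0.3362 0.028 ]
 [0.4615 0.3315 0.028 ]]
t 34.15 at [0.4072 0.3355 0.1861] [ 1.8e+02 -1.0e-01 -6.3e+00] q [ -38.   19.  -10.  107.    4.   54. -146.] F [-0.3 -0.6 -0.3] gap 41.5
offset [ 36.2  -0.7 164.2] twist [ 0.  -0.1 -0.3] rows>= 3.0
```

>>> jog_arm --commands '[{"grip": 145, "offset": [53, -1, 55], "twist": [0, 0, 0]}, {"grip": 145, "offset": [53, -1, 110], "twist": [0, 0, 0]}, {"grip": 145, "offset": [53, -1, 148], "twist": [0, 0, 0]}, {"grip": 145, "offset": [53, -1, 157], "twist": [0, 0, 0]}, {"grip": 145, "offset": [53, -1, 157], "twist": [0, 0, 0]}]'

```text
time_s: 34.83
ee_pos: [0.4603, 0.3319, 0.0302]
orientation: [-180.0, -0.1, -6.3]
contact_force: [0.4, 1.0, -0.2]
finger_gap: 0.436
```

```bash
python3 go.py .4605 .3316 .024 -6.4
```

```text
t 34.83 at [0.4603 0.3319 0.0302] [-1.8e+02 -1.0e-01 -6.3e+00] q [ -36.   34.   -8.  109.    7.   37. -144.] F [ 0.4  1.  -0.2] gap 40.1
offset [0.2 0.3 6.2] twist [-0.  -0.1  0.1] rows>= 1.0
```

>>> jog_arm --commands '[{"grip": 145, "offset": [0, 0, 6], "twist": [0, 0, 0]}, {"grip": 255, "offset": [0, 0, 6], "twist": [0, 0, 0]}, {"grip": 255, "offset": [0, 0, 6], "twist": [0, 0, 0]}, {"grip": 255, "offset": [0, 0, 6], "twist": [0, 0, 0]}, {"grip": 255, "offset": [0, 0, 6], "twist": [0, 0, 0]}]' --squeeze 25

```text
time_s: 35.45
ee_pos: [0.4603, 0.3325, 0.0243]
orientation: [-179.9, -0.1, -6.3]
contact_force: [-0.7, -1.2, 6.9]
finger_gap: 0.217
```

>>> jog_arm --commands '[{"grip": 255, "offset": [0, 0, -4], "twist": [0, 0, 0]}, {"grip": 255, "offset": [8, 0, -4], "twist": [0, 0, 0]}, {"grip": 255, "offset": [15, 0, -4], "twist": [0, 0, 0]}, {"grip": 255, "offset": [15, 0, -1], "twist": [0, 0, 0]}, {"grip": 255, "offset": [15, 0, 0], "twist": [0, 0, 0]}]'

```text
time_s: 36.08
ee_pos: [0.4758, 0.3303, 0.0242]
orientation: [-180.0, -0.1, -6.3]
contact_force: [-1.4, -5.0, 17.1]
finger_gap: 0.213
```

>>> jog_arm --commands '[{"grip": 255, "offset": [0, 0, 0], "twist": [0, 0, 0]}, {"grip": 255, "offset": [0, 0, 0], "twist": [0, 0, 0]}]'

```text
time_s: 36.33
ee_pos: [0.4758, 0.3303, 0.0243]
orientation: [-180.0, -0.2, -6.3]
contact_force: [0.8, -3.0, 8.1]
finger_gap: 0.216
```

>>> jog_arm --commands '[{"grip": 255, "offset": [0, 0, -1], "twist": [0, 0, 0]}, {"grip": 150, "offset": [0, 0, -1], "twist": [0, 0, 0]}, {"grip": 150, "offset": [0, 0, -1], "twist": [0, 0, 0]}, {"grip": 150, "offset": [0, 0, -40], "twist": [0, 0, 0]}, {"grip": 140, "offset": [-20, 0, -100], "twist": [0, 0, 0]}]'

```text
time_s: 36.95
ee_pos: [0.4552, 0.3315, 0.1224]
orientation: [179.9, 0.0, -6.4]
contact_force: [0.9, 1.0, 0.4]
finger_gap: 0.44
```

>>> jog_arm --commands '[{"grip": 120, "offset": [-30, 60, -60], "twist": [0, 0, 0]}, {"grip": 120, "offset": [-40, 80, -90], "twist": [0, 0, 0]}, {"grip": 120, "offset": [-40, 80, -90], "twist": [0, 0, 0]}, {"grip": 120, "offset": [-40, 80, -90], "twist": [0, 0, 0]}]'

```text
time_s: 37.45
ee_pos: [0.4067, 0.2578, 0.2128]
orientation: [-179.9, -0.1, -6.3]
contact_force: [0.3, -0.4, -0.4]
finger_gap: 0.53
```

Run:
```python
from m import *
import go
f=grab_frame("wrist"); cv2.imwrite("pics/w23.png",f["image"])
go.delta([.4655,-.03,.15],11)
```

```text
t 37.5 at [0.4065 0.2579 0.2121] [-180.    -0.    -6.2] q [ -31.   13.  -10.  111.    3.   56. -138.] F [-0.4 -0.8  0.2] gap 48.9
offset [ 89.9 279.8  62.1] twist [ -0.   -0.  -17.2] rows>= 5.0
```

View pics/w23.png

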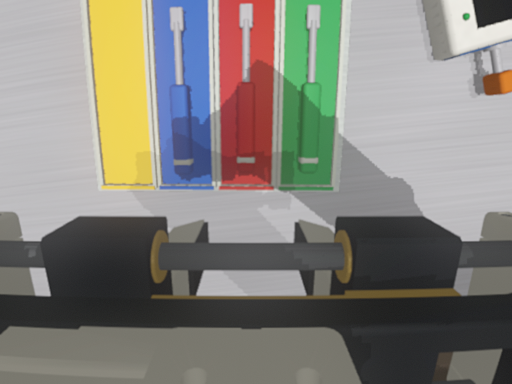

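All three lie centred, at px (180,90), (247,90) and (312,90). Now the knob again.

>>> jog_arm --commands '[{"grip": 120, "offset": [88, 280, 50], "twist": [0, 0, -17]}, {"grip": 120, "offset": [88, 280, 50], "twist": [0, 0, -17]}, {"grip": 120, "offset": [88, 280, 50], "twist": [0, 0, -17]}, {"grip": 120, "offset": [88, 280, 50], "twist": [0, 0, -17]}, {"grip": 120, "offset": [88, 280, 50], "twist": [0, 0, -17]}]'

```text
time_s: 38.12
ee_pos: [0.4637, -0.0322, 0.1609]
orientation: [-180.0, 0.1, 10.8]
contact_force: [0.7, -0.2, -0.3]
finger_gap: 0.529
```

>>> jog_arm --commands '[{"grip": 120, "offset": [0, 0, 0], "twist": [0, 0, 0]}, {"grip": 120, "offset": [0, 0, 0], "twist": [0, 0, 0]}]'

```text
time_s: 38.38
ee_pos: [0.4634, -0.0296, 0.1615]
orientation: [-179.9, 0.0, 10.8]
contact_force: [-0.4, 0.8, -0.3]
finger_gap: 0.53
```

Run:
```python
from m import *
import go
st=read_state(); f=grab_frame("wrist")
for a,c,b,_ in blobs(cmask(f,'orange'),60): print(a,c,b,plane(f,c,.044,st))
go.delta([.487,-.03,.022],11,0,st)
```

```text
463 [255.94168467 166.84017279] [247 154  19  26] [[ 0.48699502 -0.03006132  0.044     ]]
t 38.38 at [ 0.4634 -0.0296  0.1615] [-179.9    0.    10.8] q [ -1.  15.  -3. 117.   1.  48. -83.] F [-0.4  0.8 -0.3] gap 48.8
offset [ 23.2   4.9 139.5] twist [-0.1  0.  -0.2] rows>= 3.0
```

>>> jog_arm --commands '[{"grip": 120, "offset": [23, 4, 50], "twist": [0, 0, 0]}, {"grip": 120, "offset": [23, 4, 100], "twist": [0, 0, 0]}, {"grip": 120, "offset": [23, 4, 136], "twist": [0, 0, 0]}, {"grip": 120, "offset": [23, 4, 136], "twist": [0, 0, 0]}, {"grip": 120, "offset": [23, 4, 136], "twist": [0, 0, 0]}]'

```text
time_s: 39.05
ee_pos: [0.4878, -0.0289, 0.0278]
orientation: [-180.0, -0.1, 10.8]
contact_force: [-0.2, -0.1, 0.7]
finger_gap: 0.529
```

```bash
python3 go.py 0.487 -0.030 0.023 11
```

```text
t 39.05 at [ 0.4878 -0.0289  0.0278] [-1.80e+02 -1.00e-01  1.08e+01] q [ -1.  29.  -2. 121.   2.  30. -84.] F [-0.2 -0.1  0.7] gap 48.6
offset [-1.   0.9  4.8] twist [-0.  -0.1 -0.2] rows>= 1.0
```

>>> jog_arm --commands '[{"grip": 120, "offset": [-1, 1, 4], "twist": [0, 0, 0]}, {"grip": 255, "offset": [-1, 1, 4], "twist": [0, 0, 0]}, {"grip": 255, "offset": [-1, 1, 4], "twist": [0, 0, 0]}, {"grip": 255, "offset": [-1, 1, 4], "twist": [0, 0, 0]}, {"grip": 255, "offset": [-1, 1, 4], "twist": [0, 0, 0]}]' --squeeze 40

```text
time_s: 39.67
ee_pos: [0.4863, -0.0299, 0.023]
orientation: [-179.9, -0.1, 10.8]
contact_force: [-0.8, 4.6, 4.7]
finger_gap: 0.216
```

>>> jog_arm --commands '[{"grip": 255, "offset": [0, 0, 0], "twist": [0, 0, 0]}, {"grip": 255, "offset": [0, 0, 0], "twist": [0, 0, 0]}]'

```text
time_s: 39.92
ee_pos: [0.4863, -0.0299, 0.023]
orientation: [-179.9, -0.1, 10.8]
contact_force: [-1.5, 4.7, 3.6]
finger_gap: 0.214
```

>>> jog_arm --commands '[{"grip": 255, "offset": [-12, 0, 0], "twist": [0, 0, 0]}, {"grip": 255, "offset": [-24, 0, 0], "twist": [0, 0, 0]}, {"grip": 255, "offset": [-33, 0, 0], "twist": [0, 0, 0]}, {"grip": 255, "offset": [-36, 0, 0], "twist": [0, 0, 0]}, {"grip": 255, "offset": [-36, 0, 0], "twist": [0, 0, 0]}]'

```text
time_s: 40.55
ee_pos: [0.4531, -0.0366, 0.0231]
orientation: [-180.0, -0.3, 10.8]
contact_force: [5.4, 5.7, -6.2]
finger_gap: 0.215
```

>>> jog_arm --commands '[{"grip": 255, "offset": [-2, 0, 0], "twist": [0, 0, 0]}, {"grip": 255, "offset": [-4, 0, 0], "twist": [0, 0, 0]}, {"grip": 255, "offset": [-5, 0, 0], "twist": [0, 0, 0]}, {"grip": 255, "offset": [-5, 0, 0], "twist": [0, 0, 0]}]'

```text
time_s: 41.05
ee_pos: [0.4518, -0.0368, 0.0232]
orientation: [-180.0, -0.7, 10.9]
contact_force: [16.4, 6.8, -21.4]
finger_gap: 0.214
```

The hand stops moving at 35.2 mm of travel and the force climbs to 16 N, so the knob is at its stop again. I release and back away.

>>> jog_arm --commands '[{"grip": 255, "offset": [0, 0, 0], "twist": [0, 0, 0]}, {"grip": 110, "offset": [0, 0, 0], "twist": [0, 0, 0]}, {"grip": 110, "offset": [0, 0, 0], "twist": [0, 0, 0]}, {"grip": 110, "offset": [0, 0, 0], "twist": [0, 0, 0]}, {"grip": 110, "offset": [0, 0, -60], "twist": [0, 0, 0]}]'

```text
time_s: 41.68
ee_pos: [0.4428, -0.039, 0.0801]
orientation: [-179.9, 0.4, 10.7]
contact_force: [1.1, 0.1, 0.9]
finger_gap: 0.554
```

>>> jog_arm --commands '[{"grip": 100, "offset": [-20, 50, -60], "twist": [0, 0, 0]}, {"grip": 100, "offset": [-40, 100, -120], "twist": [0, 0, 0]}, {"grip": 100, "offset": [-40, 150, -150], "twist": [0, 0, 0]}, {"grip": 100, "offset": [-40, 200, -150], "twist": [0, 0, 0]}, {"grip": 100, "offset": [-40, 200, -150], "twist": [0, 0, 0]}]'

```text
time_s: 42.3
ee_pos: [0.4434, -0.2474, 0.234]
orientation: [179.8, -0.2, 10.4]
contact_force: [-0.4, -0.1, 0.1]
finger_gap: 0.609
```

Run:
```python
from m import *
import go
f=grab_frame("top"); cv2.imwrite("pics/t24.png",f["image"])
cv2.imwrite("pics/t24c.png",cv2.resize(f["image"][120:300,70:290],None,fx=3.6,fy=3.3))
for a,c,b,_ in blobs(cmask(f,'orange'),25): print(a,c,b,plane(f,c,.044))
go.delta([.45,-.2,.25],11)
T=wfc(f)
for c in ['blue','red','green']:
    # range heights across slot region
    pass
```

```text
70 [230.97142857 146.34285714] [212 138  43  11] [[0.75393439 0.03111993 0.044     ]]
50 [252.8  241.84] [250 238   7   9] [[ 0.48622925 -0.03010446  0.044     ]]
t 42.35 at [ 0.4434 -0.2468  0.2334] [ 1.799e+02 -1.000e-01  1.040e+01] q [ 20.  14.   4. 107.  -1.  59. -55.] F [ 0.7 -1.3  0.3] gap 56.0
offset [ 15.  -44.8 -16.6] twist [ 0.1 -0.1 -0.6] rows>= 1.0
```

View pics/t24.png

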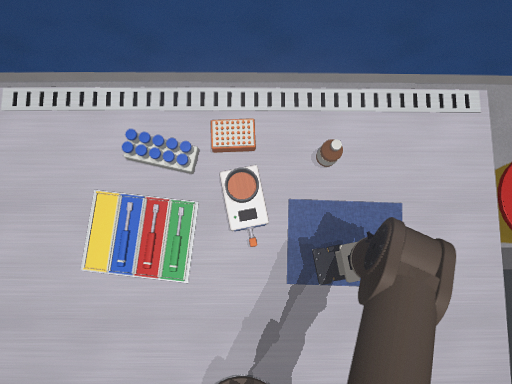

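View pics/t24c.png

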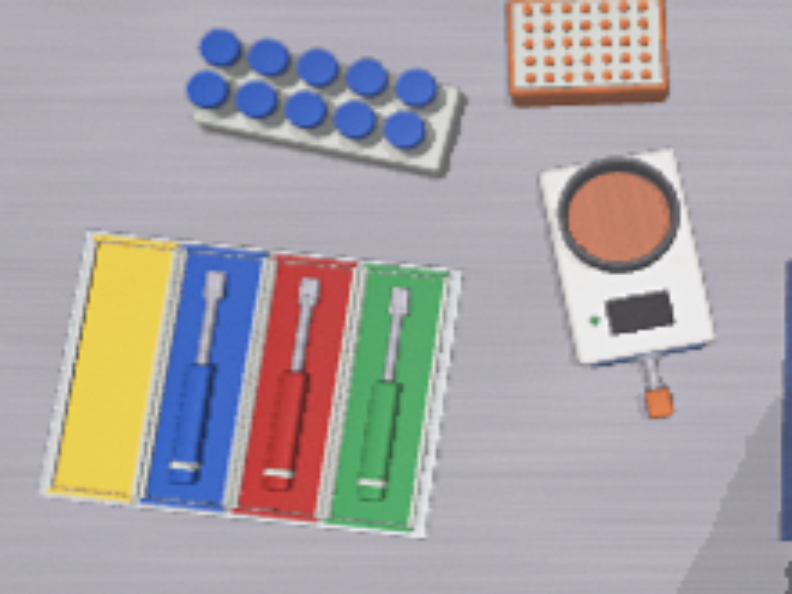

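The knob is home at px (253,242), the same as at the start. The three spatulas lie in their slots at px (124,235), (152,237) and (178,240), and the bystanders have not moved.

```bash
python3 -c "
from rig import *
print(sign_off())"
```

```text
the job is handed in; nothing more can be done
None
```

The job is done and handed in at about 42 s of robot time; the hand-in gives no verdict. There was no yellow spatula on the mat.

- **Switching on:** I pulled the knob 35.0 mm, where the force rose to 16 N against the 7.5 N spring, so it was at its stop. After letting go, it was seen back home.
- **Blue, red, green, in that order:** I held each by the handle and dipped its tip. The arm pose put the tips 16–21 mm below the rim, and the pictures showed each inside the well. I then laid each one in its own slot.
- **Blue knocked afterwards:** while I was dipping green, blue was shifted about 2 cm along its slot and touched the end wall, still flat. After placing green I re-gripped blue and moved it back to the middle. It was not dipped again.
- **Switching off:** I pulled the knob 35.2 mm, again to 16 N, and let it go.

**Last checks:** the final top view shows the knob within 0.2 mm of where it started and all three spatulas lying inside their own slots. Bottle, tip box and tube rack look where they were. Measured handle positions differed by 2–3 mm between the top and wrist cameras, about the calibration error. Joint 6 came within 0.1° of its limit during blue's dip, so I used less tilt for the others. No check failed.

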